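# Strip the mirror-drum station on the optical table

## Robot

A 6-joint arm with a two-finger parallel gripper is mounted at the origin on the work surface. World frame = base frame: x ahead of the robot, y to its left, z up, the work surface at z = 0. Lengths are in m, angles in degrees, forces in N, time in s.
With the tool pointing down it reaches from about 0.25 to 0.725 m from the base axis. Payload 9.7 kg.
Tool frame: the origin (TCP) lies at the very end of the fingers, on their centre line; the grasp point (between the pads) lies 19 mm behind it; x points along the fingers, y is the direction in which the jaws open and shut, and the axes are right-handed (so a half turn about x gives the same grasp; the last joint's range is limited). The gripper opens to 85 mm and grips with 20 to 120 N. Pads are 22 mm wide; open, the fingers measure 114 mm over their backs; the gripper's body (76 mm by 85 mm) begins 54 mm behind the grasp point. The pads swing forward as they close: fully open they stand 13 mm farther back than shut.
Start: joints at [-67.666, 4.979, 10.078, 95.1, 0, 90], TCP at [0.209, -0.509, 0.2] pointing down, gripper open.
Joint ranges: [-179.16, 179.16], [-48.56, 103.87], [-65.8, 70.77], [-126.05, 130.52], [-82.76, 87.17], [-180, 180]. Speed limits (degrees/s): [127.2, 127.2, 147.25, 180, 180, 180].

## Interface

Orientations are given as [roll, pitch, yaw] about the fixed x, y, z axes, in that order (R = Rz(yaw) Ry(pitch) Rx(roll)).
In Python, from workcell import get_obs, cams, bot gives the robot as it stands.
- The arm moves only by the tool apply_moves, never from a script. Its argument "rows" is a list that holds one entry, the list of rows, each a list of 7 numbers: the shift along the tool's x, y, z in mm, then the turn, a rotation vector about the tool's x, y, z in rad, then the opening, from 0 (shut) to 1 (fully open). A call has 1 to 20 rows; each row is the pose to reach, as a shift and turn from the pose measured when the call began, along the tool's axes at that moment; what a row does not reach only later rows make up. A row lasts 1/10 s, in which the tool goes at most 50 mm and 8.59 degrees, less where a joint would pass 70% of its speed; a pose out of reach is approached as far as the arm can. A call with a gripper value outside its range is refused whole. The fingers move at their own pace and stop on an object; "newtons" is the grip in N (left out, the last holds). Time passes only in rows, so rows that repeat a pose let the fingers close. It gives the time, the measured TCP pose, the force and the opening at its end, in the units of the state.
- get_obs(): the state, without advancing time (a new reading comes with each control period).
- cams.camera(name): name is "side" or "top"; returns a dict with "pixels" (480x640x3 uint8, red, green, blue), "range_z" (480x640 float32, m along the optical axis (not along the pixel's ray), 0 where there is no reading), "fx", "fy", "cx", "cy" (pixels), "eye" and "attitude" of the camera in the world. Camera axes: x right, y up, looking along -z (the intrinsics and any distortion apply to the point x, -y, -z); pixel columns grow to the right and rows downward; lengths in m; the calibration is good to about 2 mm. A picture is of the moment at which its call begins.
- bot.job_done(): hands the job in, once; it reports no verdict.
Trained networks look in a picture, given as the dict that the camera call returned (one of the last four; its "shot" number tells which), for a name from the list of things; names that differ only in an ending like _2 or _b are one class to them, and where a whole thing is asked for, a point or a joint stands for the part that bears it (a point fixed in the world has none). Each returns a list of dicts, best first, with "confidence" (0 to 1); they miss things now and then, are a little off and sometimes report something else, mostly with a low value. They report only what shows in the picture. A call takes as long as a camera call. They do not tell look-alikes from the thing itself.
- cams.find_in(label, picture): "at" ([x, y, z] in m, in world coordinates, good to about 4 mm: the middle of the surface that is visible of it).
The state is a dict: "time": time; "q": joint angles; "qd": joint speeds; "joint_efforts": joint torques, N m; "ee_pos": TCP position; "tcp_rot": TCP orientation; "wrist_force": force on the tool from outside, world axes, zero at the start; "torque": the same for the moment, N m; "opening": finger opening in m.
Only numpy, scipy, OpenCV 4.12 (cv2) and the standard library are available. Lean on these libraries where they do the work, as an engineer would, in place of code of your own. Each camera call takes 0.05 s, during which the arm holds its last target.

## Task

Shut the mirror-drum station down for cleaning: first press the brake pedal down to its stop for a moment and let it up, then flip the cam lever fully open and leave it open, and with the gripper lower the octagonal drum's axle out of the stand's open-ended slots and lay the drum in the cradle with its axle in both V rests. Also slide every shield blade lying on the table, leading edge first, fully home into a slot of the rack, one blade to a slot (the blades may be done at any time). Do not knock the mirror mount, the tape roll or the cardboard box about.

Things in the scene. Friction and masses are not known exactly. Their poses are not given: they have to be found in the camera images.
- stand: Fixed drum stand. Origin at table level below the seated drum; x to its back (away from the robot), y along the axle, z up. Base 15 mm thick, x -80 to +45 mm. Two dark cheek plates 12 mm thick at y = -70 and +70 mm, tops at z 150, 128 mm clear between them, open above. Each has a J slot open at the bottom. Way out for the axle: lift 3 mm, 18.5 mm along -x, down 45 mm, out along -x 50 mm or more.
- axle_seat (a point): Middle of the axle line as seated: z 120 mm above the stand's origin, its axes. In each cheek the axle lies on a lip (x -10 to +8 mm, top sloping 0.1 rad down to the back, underside z 101 mm); slot ceiling z 133 mm. In front of the lip the slot's vertical leg, x -27 to -10 mm, is open below; the prong before it (x -45 to -27 mm) ends at z 95 mm.
- drum: Loose octagonal mirror drum, bare aluminium, 50 mm across flats, 110 mm long, 0.25 to 0.5 kg, with a steel axle 12 mm thick, 184 mm long in all. Origin: its centre; y along the axle. It starts in the stand, axis 120 mm up, two flats upright facing the stand's -x and +x: grip across them from above. Lying on a flat its axis is 25 mm up.
- cam_lever (a joint): Cam lever outside the stand's +y cheek: 0 (starts 0 to 0.1) = closed, its lobe bars the axle; 1.5 rad = open, at its stop. It turns about the stand's +y: the black handle leans 0.5 rad from upright towards the robot (-x of the stand) when closed and swings up and over to lean 1.0 rad away (+x). 2 to 3 N at the handle's end moves it; friction keeps it where it is left.
- lever_pivot (a point): Centre of the cam lever's hinge, in the middle of the handle's width: 122 mm above the table. The hinge line is the stand's y axis; axes as the stand's.
- lever_tip (a point): Outer end of the lever's handle, 90 mm from lever_pivot. The handle is a bar 10 mm thick and 18 mm wide (along y).
- cradle: Drum cradle fixed to the table: black base 75 x 170 x 12 mm with two grey V rests, 12 mm thick, at y = -70 and +70 mm, tops at z = 91 mm. Origin: centre of its underside; y axis along the axle that it takes. The V mouths are about 48 mm wide along x, open upward.
- cradle_seat (a point): Where the drum's centre lies when its axle rests in both V rests: 75 mm above the table; either end of the drum may go either way.
- pedal (a joint): Brake pedal of the drum drive, a hinged spring treadle: 0 = up at rest, 0.28 rad = down on its stop. About 5 N at the pad starts it, about 13 N holds it at the stop. It springs back when let go.
- pedal_base: Grey base of the brake pedal, 150 x 84 x 8 mm, fixed. Origin: centre of its underside. The hinge is 31 mm up, at x = +58 mm (the side away from the robot), along y.
- pedal_pad (a point): Middle of the rubber pad on the pedal's upper side, 88 mm from the hinge, where to press: about 63 mm above the table at rest, 39 mm at the stop. The pad is 60 x 60 mm.
- rack: Low black rack, fixed, with an aluminium apron. Origin: centre of the black part (74 x 297 mm, 32 mm high) at table level; x points into the slots, y across. Four empty slots at y = -108, -36, 36, 108 mm, each 63 mm wide, 12 mm high (z 6 to 18 mm), mouths at x = -37 mm facing -x, inner ends at x = +25 mm. Apron and slot floor are one plate, top z 6 mm, from x = -87 mm.
- blade0: Shield blade, loose (may be absent), 0.13 kg: black plate 110 x 56 x 5 mm lying flat, with an upright grey rib. Origin: middle of the plate's underside; x along it to the leading edge (+55 mm). Rib 12 mm thick (y), x -52 to -12 mm, up to z 43 mm: grip it at x -32, z about 30 mm, fingers closing along y. All alike; any blade fits any slot.
- blade0_tip (a point): Middle of this blade's leading edge, at the underside.
- blade1: Shield blade, loose (may be absent), 0.13 kg: black plate 110 x 56 x 5 mm lying flat, with an upright grey rib. Origin: middle of the plate's underside; x along it to the leading edge (+55 mm). Rib 12 mm thick (y), x -52 to -12 mm, up to z 43 mm: grip it at x -32, z about 30 mm, fingers closing along y. All alike; any blade fits any slot.
- blade1_tip (a point): Middle of this blade's leading edge, at the underside.
- blade2: Shield blade, loose (may be absent), 0.13 kg: black plate 110 x 56 x 5 mm lying flat, with an upright grey rib. Origin: middle of the plate's underside; x along it to the leading edge (+55 mm). Rib 12 mm thick (y), x -52 to -12 mm, up to z 43 mm: grip it at x -32, z about 30 mm, fingers closing along y. All alike; any blade fits any slot.
- blade2_tip (a point): Middle of this blade's leading edge, at the underside.
- blade3: Shield blade, loose (may be absent), 0.13 kg: black plate 110 x 56 x 5 mm lying flat, with an upright grey rib. Origin: middle of the plate's underside; x along it to the leading edge (+55 mm). Rib 12 mm thick (y), x -52 to -12 mm, up to z 43 mm: grip it at x -32, z about 30 mm, fingers closing along y. All alike; any blade fits any slot.
- blade3_tip (a point): Middle of this blade's leading edge, at the underside.
- mirror_mount: Bystander: square black mirror mount 52 mm wide on a steel post, 134 mm tall, origin at its foot.
- tape_roll: Bystander: blue roll of tape, 90 mm across, 22 mm high, origin at its underside.
- parts_box: Bystander: cardboard box 90 x 120 x 35 mm, origin at its underside.
Mind the look-alikes: they are no part of the job. What is shaped like the blade3 but pink or red is not meant.

How it is judged (in metres and radians):
On the way, in this order (a step that is already met when the one before it is completed fails the run):
1. the brake pedal is pressed down to its stop (value of joint pedal above 0.25 rad), for 0.2 s.
2. the cam lever is flipped open (value of joint cam_lever above 1.35 rad), for 0.2 s.
3. the drum, held by the fingers, has been lowered out of the slots, its axle below the front prongs (z of drum in the frame of stand below 0.088 m and contact force between the fingers and drum above 0.5 N), for 0.1 s.
At the end, for the whole second after the job is handed in: Drum at rest in the cradle, centre within 10 mm of the seat, axle within 0.1 rad of its line; cam lever above 1.35 rad; pedal up (under 0.05 rad); every blade present at rest in a slot, leading edge within 8 mm of the inner end (distance between drum and cradle_seat below 0.01 m and angle between the y axis of drum and the y axis of cradle, either way round below 0.1 rad and linear speed of each of drum, blade0, blade1, blade2, blade3 below 0.02 m/s and value of joint cam_lever above 1.35 rad and value of joint pedal below 0.05 rad and (y of blade0_tip in the frame of rack between -0.118 and -0.098 m or y of blade0_tip in the frame of rack between -0.046 and -0.026 m or y of blade0_tip in the frame of rack between 0.026 and 0.046 m or y of blade0_tip in the frame of rack between 0.098 and 0.118 m) and x of each of blade0_tip, blade1_tip, blade2_tip, blade3_tip in the frame of rack above 0.017 m and z of blade0_tip in the frame of rack between 0 and 0.015 m and (y of blade1_tip in the frame of rack between -0.118 and -0.098 m or y of blade1_tip in the frame of rack between -0.046 and -0.026 m or y of blade1_tip in the frame of rack between 0.026 and 0.046 m or y of blade1_tip in the frame of rack between 0.098 and 0.118 m) and z of blade1_tip in the frame of rack between 0 and 0.015 m and (y of blade2_tip in the frame of rack between -0.118 and -0.098 m or y of blade2_tip in the frame of rack between -0.046 and -0.026 m or y of blade2_tip in the frame of rack between 0.026 and 0.046 m or y of blade2_tip in the frame of rack between 0.098 and 0.118 m) and z of blade2_tip in the frame of rack between 0 and 0.015 m and (y of blade3_tip in the frame of rack between -0.118 and -0.098 m or y of blade3_tip in the frame of rack between -0.046 and -0.026 m or y of blade3_tip in the frame of rack between 0.026 and 0.046 m or y of blade3_tip in the frame of rack between 0.098 and 0.118 m) and z of blade3_tip in the frame of rack between 0 and 0.015 m); the robot touches nothing.
It fails at once if the mirror mount is knocked more than 30 mm from its place (distance of mirror_mount from where it was at the start of the episode above 0.03 m).
It fails at once if the tape roll is knocked more than 30 mm from its place (distance of tape_roll from where it was at the start of the episode above 0.03 m).
It fails at once if the cardboard box is knocked more than 30 mm from its place (distance of parts_box from where it was at the start of the episode above 0.03 m).
Of blade0, blade1, blade2, blade3 only 2 to 4 are there at a start; the rules pass over those that are not, and their reading is None.
At some moment in a run one of blade0, blade1, blade2, blade3 may be knocked a few centimetres aside while the robot is not near it.
Once in a run the grip may slacken for a moment while it holds something.
It also fails if it takes over 210 s, if anything falls off the work surface, if the arm or the gripper's body presses on something with over 40 N, if the wrist force passes 120 N, or if a joint passes its speed limit or range.

## Working session

There is one attempt and no reset: what is moved stays moved. The work goes in short steps, Python scripts to look and compute and a tool call to move; the robot and the scene stay as the last step left them, time stands still between calls to the robot, and variables do not carry over. Pictures are saved under pics/ and viewed, and the job is handed in when it is done.

Besides the shell and the picture viewer there is one more tool, called after "Request:" as name([rows], argument=value, ...), one row to a line, values as JSON. apply_moves: Moves the arm, as the interface text tells. Its arguments: {"type":"object","properties":{"rows":{"type":"array"},"newtons":{"type":"number"}},"required":["rows"]}

```bash
ls; mkdir -p pics; python3 - <<'E'
from workcell import get_obs,cams,bot
import cv2,pickle
o=get_obs();print(o)
for n in ("top","side"):
    c=cams.camera(n)
    cv2.imwrite(f"pics/{n}0.png",c["pixels"][:,:,::-1]); pickle.dump(c,open(f"pics/{n}0.pkl","wb"))
    print(n,{k:v for k,v in c.items() if k not in("pixels","range_z")})
    for l in ["stand","drum","lever_tip","lever_pivot","cradle","pedal_base","pedal_pad","rack","blade0","mirror_mount","tape_roll","parts_box"]:
        for d in cams.find_in(l,c): print(l,d)
E
```

```text
pics
{'time': 0.0, 'q': array([-6.76645774e+01,  5.01077232e+00,  1.00337228e+01,  9.51005794e+01,
        1.31764544e-03,  9.00011154e+01]), 'qd': array([ 0.04162775, -0.00553886, -0.04004891,  0.01318505,  0.03550553,
       -0.00103635]), 'joint_efforts': array([-3.94074877e-04, -5.20390606e+01,  4.64804149e+01,  1.61366706e-02,
        7.31939599e-05, -2.47799989e-05]), 'ee_pos': array([ 0.20891393, -0.50846996,  0.19887971]), 'tcp_rot': array([-90.97130772,  89.92235983, 111.36299859]), 'wrist_force': array([ 0.21129447, -0.61837563,  0.20181229]), 'torque': array([ 0.0600848 , -0.01057218, -0.00748102]), 'opening': 0.08555017523610232}
top {'fx': 523.6376937230882, 'fy': 523.6376937230882, 'cx': 318.217209631719, 'cy': 240.2133877631563, 'eye': array([ 0.25010628, -0.06321748,  1.55791322]), 'attitude': array([  9.42115738,  -0.55765228, -88.72537894]), 'shot': 1}
stand {'at': [0.54, 0.2736, 0.0152], 'confidence': 0.91}
stand {'at': [0.3507, -0.3084, 0.0025], 'confidence': 0.73}
drum {'at': [0.5714, 0.2828, 0.1377], 'confidence': 0.69}
lever_tip {'at': [0.496, 0.3438, 0.1564], 
[... 1538 characters left out ...]
, 'confidence': 0.22}
pedal_base {'at': [0.6352, 0.0311, 0.0304], 'confidence': 0.59}
pedal_pad {'at': [0.6346, 0.0276, 0.0573], 'confidence': 0.78}
rack {'at': [0.5952, -0.2185, 0.0261], 'confidence': 0.94}
rack {'at': [0.5546, 0.3345, 0.0373], 'confidence': 0.39}
blade0 {'at': [0.3482, -0.2967, 0.0072], 'confidence': 0.92}
blade0 {'at': [0.3074, -0.4844, 0.0058], 'confidence': 0.87}
blade0 {'at': [0.188, -0.3002, 0.0054], 'confidence': 0.8}
blade0 {'at': [0.4614, -0.0455, 0.0038], 'confidence': 0.65}
mirror_mount {'at': [0.8135, 0.0235, 0.0217], 'confidence': 0.88}
tape_roll {'at': [0.4751, -0.4907, 0.0218], 'confidence': 0.55}
parts_box {'at': [0.7733, 0.1815, 0.0378], 'confidence': 0.69}
```

View pics/top0.png

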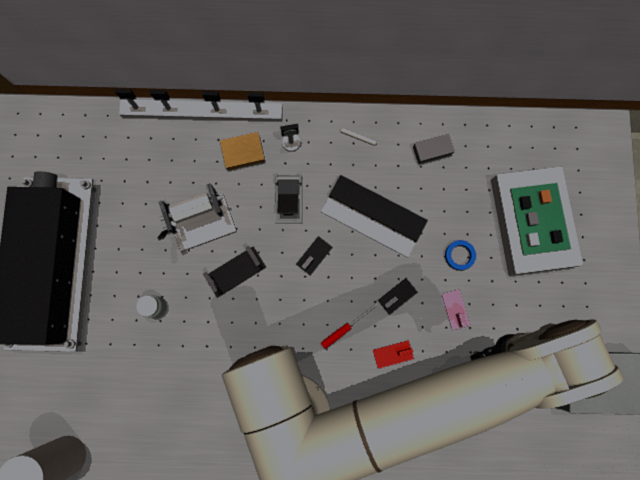

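View pics/side0.png

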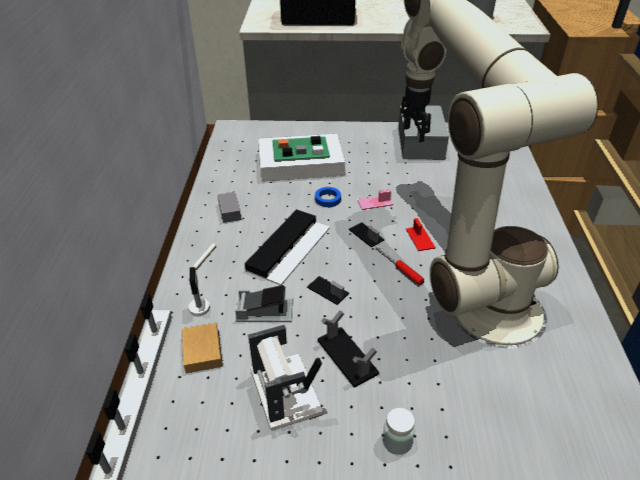

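The black blades with grey ribs show at top-view pixels (315,256) and (397,296), and these fit the description. The red one at (393,354) and the pink one at (455,308) are look-alikes. Next I'll build a metric cloud.

```bash
cat > h.py <<'E'
import numpy as np,cv2,pickle
from scipy.spatial.transform import Rotation as R
def cloud(c):
    z=c["range_z"].astype(float); v,u=np.mgrid[:z.shape[0],:z.shape[1]]
    X=(u-c["cx"])/c["fx"]*z; Y=(v-c["cy"])/c["fy"]*z
    P=np.stack([X,-Y,-z],-1)
    Rm=R.from_euler("xyz",c["attitude"],degrees=True).as_matrix()
    W=P@Rm.T+np.asarray(c["eye"]); W[z<=0]=np.nan
    return W
def proj(c,p):
    Rm=R.from_euler("xyz",c["attitude"],degrees=True).as_matrix()
    q=(np.atleast_2d(p)-c["eye"])@Rm; 
    return np.stack([c["cx"]+c["fx"]*q[:,0]/-q[:,2], c["cy"]-c["fy"]*q[:,1]/-q[:,2]],-1)
def ortho(c,x0,x1,y0,y1,z=0.,s=1000):
    # rectified image of plane z; rows: x decreasing downwards (x up), cols: y decreasing rightwards (y left)
    W=int((y1-y0)*s);H=int((x1-x0)*s)
    src=np.array([[x1,y1,z],[x1,y0,z],[x0,y0,z],[x0,y1,z]])
    M=cv2.getPerspectiveTransform(np.float32(proj(c,src)),np.float32([[0,0],[W,0],[W,H],[0,H]]))
    return cv2.warpPerspective(c["pixels"][:,:,::-1],M,(W,H),flags=cv2.INTER_CUBIC)
def load(n): return pickle.load(open(f"pics/{n}.pkl","rb"))
def tcpR(o): return R.from_euler("xyz",o["tcp_rot"],degrees=True)
def snap(n,tag):
    from workcell import cams
    c=cams.camera(n); pickle.dump(c,open(f"pics/{n}{tag}.pkl","wb")); cv2.imwrite(f"pics/{n}{tag}.png",c["pixels"][:,:,::-1]); return c
E
python3 - <<'E'
from h import *
for n in("top0","side0"):
    c=load(n);W=cloud(c)
    # table check
    m=(abs(W[...,2])<.01)
    for (a,b,d,e) in [(.35,.45,-.15,-.05),(.3,.4,.3,.4),(.6,.7,-.45,-.4),(.65,.7,.3,.4)]:
        mm=m&(W[...,0]>a)&(W[...,0]<b)&(W[...,1]>d)&(W[...,1]<e); print(n,mm.sum(),np.median(W[mm][:,2]) if mm.any() else 0)
    for z,t in((0,"t"),):
        pass
c=load("top0")
a=ortho(c,.3,.75,-.05,.45,0.12,1500); cv2.imwrite("pics/o1.png",a)
b=ortho(c,.15,.7,-.55,.0,0.005,1090); cv2.imwrite("pics/o2.png",b)
W=cloud(c);
# depth map colour for same
z=np.clip(W[...,2]/.17,0,1); cv2.imwrite("pics/z.png",cv2.applyColorMap((np.nan_to_num(z)*255).astype(np.uint8),cv2.COLORMAP_JET)[60:400,100:500].repeat(2,0).repeat(2,1)[:600,:800])
E
```

```text
top0 1113 8.301422611078912e-05
top0 1054 -0.00017487065281163172
top0 514 -0.0009746999568437387
top0 512 -0.0005476171909473138
side0 754 -0.0018730090257548238
side0 1347 -0.0013618662572836282
side0 272 -0.0019454688954093635
side0 829 -0.001001413431885645
```

View pics/o1.png

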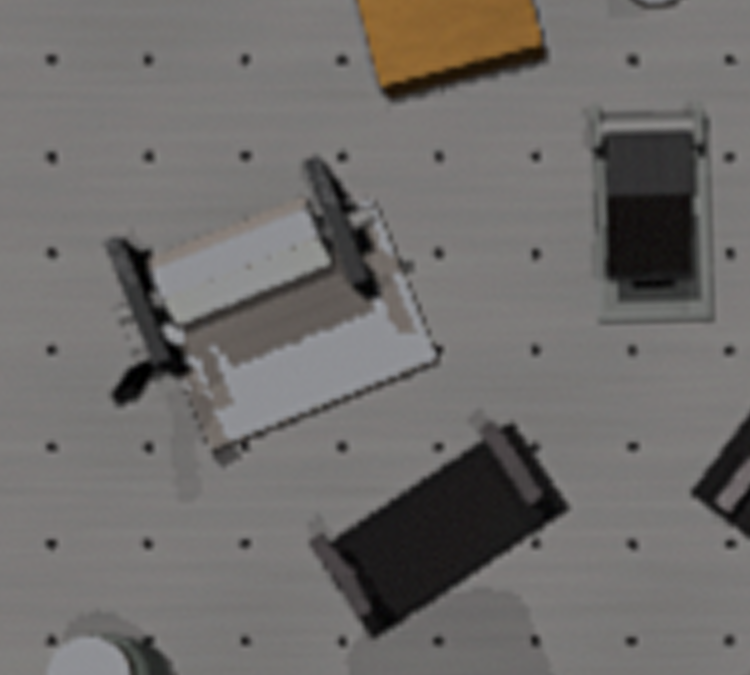

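View pics/o2.png

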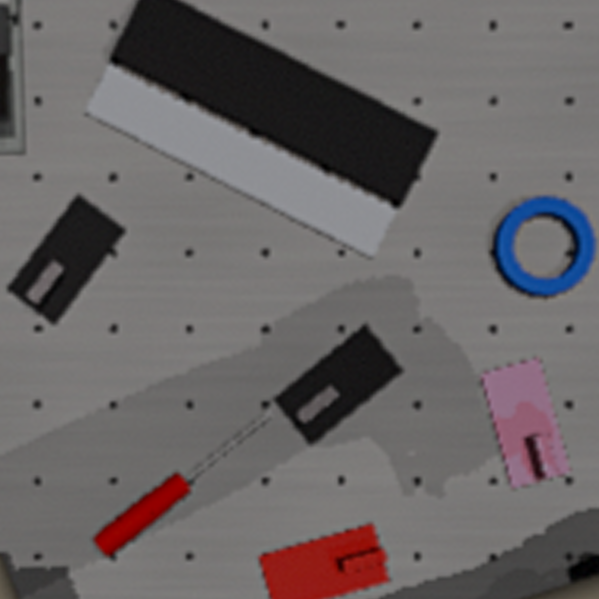

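View pics/z.png

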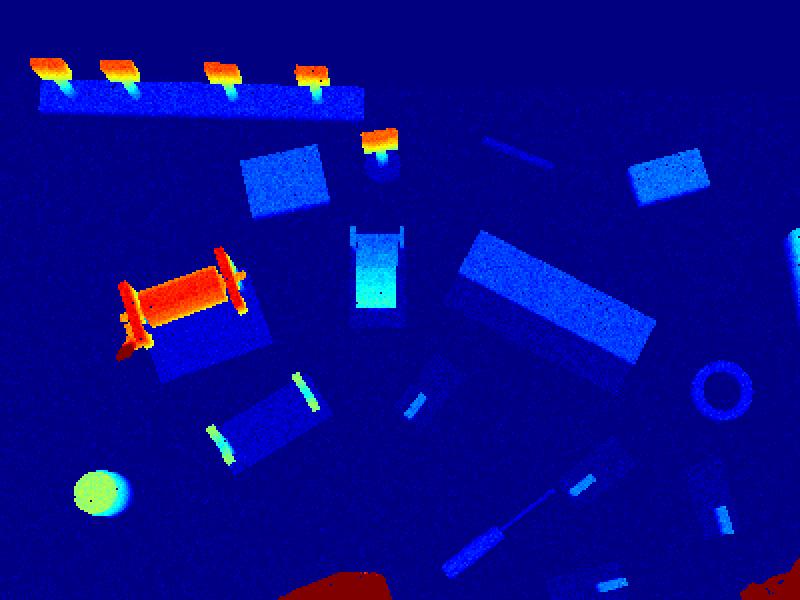

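```bash
python3 - <<'E'
from h import *
s=load("side0")["pixels"][:,:,::-1]
cv2.imwrite("pics/s1.png",cv2.resize(s[270:430,180:400],None,fx=3.6,fy=3.6,interpolation=cv2.INTER_CUBIC))
for n in("top0","side0"):
    c=load(n);W=cloud(c).reshape(-1,3)
    th=np.radians(20)
    # stand-ish points, local coordinates around guess
    m=(W[:,2]>.10)&(W[:,2]<.2)&(W[:,0]>.4)&(W[:,0]<.7)&(W[:,1]>.15)&(W[:,1]<.45)
    P=W[m]; d=P[(P[:,2]>.141)&(P[:,2]<.1475)]
    print(n,len(P),len(d)); 
    print(np.histogram(P[:,2],np.arange(.1,.2,.005)))
    r=cv2.minAreaRect(np.float32(d[:,:2]*1000)); print(r, np.median(d,0))
E
```

```text
top0 1386 414
(array([ 16,  19,  39,  49,  82, 114, 143, 186, 277, 289, 129,  13,   2,
         2,   5,   3,   3,   5,   2]), array([0.1  , 0.105, 0.11 , 0.115, 0.12 , 0.125, 0.13 , 0.135, 0.14 ,
       0.145, 0.15 , 0.155, 0.16 , 0.165, 0.17 , 0.175, 0.18 , 0.185,
       0.19 , 0.195]))
((566.6907348632812, 294.0422668457031), (89.32720184326172, 170.25454711914062), 21.34560203552246) [0.57142281 0.29042738 0.14455785]
side0 2388 676
(array([ 52,  53,  74,  85, 129, 169, 254, 347, 542, 439, 100,  14,  18,
        14,  15,  16,  17,  17,  16]), array([0.1  , 0.105, 0.11 , 0.115, 0.12 , 0.125, 0.13 , 0.135, 0.14 ,
       0.145, 0.15 , 0.155, 0.16 , 0.165, 0.17 , 0.175, 0.18 , 0.185,
       0.19 , 0.195]))
((569.4669799804688, 295.20941162109375), (89.54618835449219, 176.61923217773438), 22.121932983398438) [0.57477019 0.296924   0.14388541]
```

View pics/s1.png

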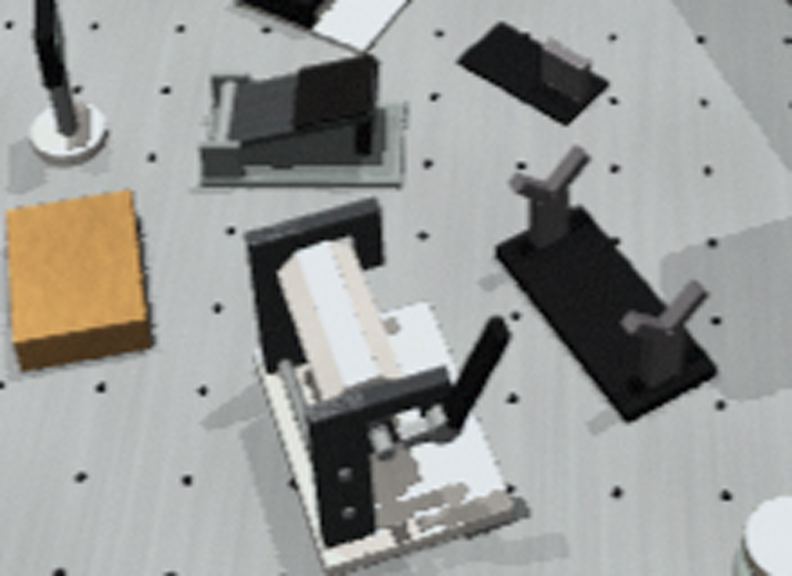

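```bash
cat > fit.py <<'E'
from h import *
from scipy.optimize import least_squares
def box(P,b):
    lo=np.array(b[0::2])/1000;hi=np.array(b[1::2])/1000
    q=np.abs(P-(lo+hi)/2)-(hi-lo)/2
    return np.linalg.norm(np.maximum(q,0),axis=1)+np.minimum(q.max(1),0)
def octo(P,h=.055,f=.025,z0=.12):
    a=np.arange(8)*np.pi/4
    q=(P[:,[0]]*np.cos(a)+(P[:,[2]]-z0)*np.sin(a)).max(1)-f
    return np.maximum(q,np.abs(P[:,1])-h)
def rod(P,z0=.12): return np.maximum(np.hypot(P[:,0],P[:,2]-z0)-.006,np.abs(P[:,1])-.092)
def vrest(P):
    # V made of two arms in the xz plane, apex such that r=6 axle at z 75
    return None
def sdf(P,boxes,extra=()):
    d=[P[:,2]]+[box(P,b) for b in boxes]+[e(P) for e in extra]
    return np.min(d,0)
def fit(W,g,boxes,extra=(),rad=.13,zmax=.25,excl=None,fscale=.002,verbose=1):
    g=np.array(g,float)
    for it in range(3):
        m=(np.hypot(W[:,0]-g[0],W[:,1]-g[1])<rad)&(W[:,2]<zmax)&(W[:,2]>-.02)
        Q=W[m]
        if excl is not None: Q=Q[~excl(Q)]
        def f(p):
            c,s=np.cos(p[2]),np.sin(p[2]); d=Q[:,:2]-p[:2]
            L=np.stack([d@[c,s],d@[-s,c],Q[:,2]-p[3]],1)
            return sdf(L,boxes,extra)
        r=least_squares(f,np.append(g[:3],0) if len(g)==3 else g,loss="soft_l1",f_scale=fscale,x_scale=[.01,.01,.1,.01]); g=r.x
    if verbose: print(np.round(g[:2]*1000,1),"yaw",round(np.degrees(g[2]),2),"dz",round(g[3]*1000,1),"n",len(Q),"med|r|mm",np.round(np.median(np.abs(f(g)))*1000,2),"mean",np.round(np.abs(f(g)).mean()*1000,2))
    return g
RACK=[(-37,37,-148.5,148.5,0,32),(-87,37,-148.5,148.5,0,6)]
STAND=[(-80,45,-85,85,0,15)]+sum([[(-45,45,y-6,y+6,133,150),(12,45,y-6,y+6,0,150),(-45,-27,y-6,y+6,95,150),(-10,12,y-6,y+6,101,114)] for y in(-70,70)],[])
BLADE=[(-55,55,-28,28,0,5),(-52,-12,-6,6,0,43)]
PEDAL=[(-75,75,-42,42,0,8)]
E
python3 - <<'E'
from fit import *
for n in("top0","side0"):
    W=cloud(load(n)).reshape(-1,3);W=W[~np.isnan(W[:,0])]
    print(n);
    for y0 in (-25,-24,): print("rack",end=" ");fit(W,[.583,-.245,np.radians(y0)],RACK,rad=.2,zmax=.06)
    print("stand",end=" ");fit(W,[.57,.292,np.radians(21)],STAND,(octo,rod),rad=.14,excl=lambda Q:Q[:,2]>.155)
    for g in([.46,-.055,np.radians(-35)],[.345,-.31,np.radians(-50)]):
        print("blade",end=" ");fit(W,[g[0],g[1],g[2]],BLADE,rad=.075,zmax=.06)
    # base width
E
```

```text
top0
rack [ 606.5 -251.5] yaw -26.96 dz -0.5 n 13164 med|r|mm 2.18 mean 2.72
rack [ 606.5 -251.5] yaw -26.96 dz -0.5 n 13164 med|r|mm 2.18 mean 2.72
stand [572.1 286.3] yaw 21.78 dz -0.3 n 6484 med|r|mm 2.13 mean 2.58
blade [461.5 -60.8] yaw -35.39 dz 0.0 n 1936 med|r|mm 1.95 mean 2.44
blade [ 345.9 -311. ] yaw -49.36 dz -0.2 n 1994 med|r|mm 1.94 mean 2.45
side0
rack [ 613.4 -247.4] yaw -26.74 dz -1.6 n 8544 med|r|mm 1.77 mean 2.21
rack [ 613.4 -247.4] yaw -26.74 dz -1.6 n 8544 med|r|mm 1.77 mean 2.21
stand [575.9 289.5] yaw 21.23 dz -1.2 n 9921 med|r|mm 1.49 mean 2.04
blade [466.9 -58. ] yaw -35.97 dz -1.4 n 1578 med|r|mm 1.57 mean 1.85
blade [ 352.1 -307.2] yaw -50.04 dz -1.6 n 1126 med|r|mm 1.79 mean 2.17
```

```bash
cat >> fit.py <<'E'
def seg(P,a,b,r,h):
    a=np.array(a)/1000;b=np.array(b)/1000
    q=P[:,[0,2]]-a;d=b-a;t=np.clip(q@d/(d@d),0,1)
    return np.maximum(np.linalg.norm(q-t[:,None]*d,axis=1)-r/1000,np.abs(P[:,1])-h/1000)
# V rests: arms' inner faces tangent to axle; axis z 75, mouth 48 at z 91
def vr(P):
    out=[]
    for y in(-70,70):
        Q=P-np.array([0,y/1000,0])
        out+= [seg(Q,(s*4,64),(s*26,87),4,6) for s in(-1,1)]+[box(Q,(-9,9,-6,6,0,66))]
    return np.min(out,0)
CRADLE=[(-37.5,37.5,-85,85,0,12)]
def tread(P): return np.minimum(seg(P,(58,31),(-50,73-2),5,30),P[:,2])
E
python3 - <<'E'
from fit import *
for n in("top0","side0"):
    W=cloud(load(n)).reshape(-1,3);W=W[~np.isnan(W[:,0])]
    print(n); print("cradle",end=" ");g=fit(W,[.41,.17,np.radians(30)],CRADLE,(vr,),rad=.12,zmax=.12)
    print("pedal",end=" ");g=fit(W,[.625,.018,0],PEDAL,(tread,),rad=.1,zmax=.09)
    c,s=np.cos(g[2]),np.sin(g[2]);d=W[:,:2]-g[:2];L=np.stack([d@[c,s],d@[-s,c],W[:,2]-g[3]],1)
    m=(abs(L[:,1])<.025)&(abs(L[:,0])<.09)
    for a in range(-80,80,10):
        k=m&(L[:,0]>a/1000)&(L[:,0]<(a+10)/1000); print(a+5,np.round(np.median(L[k,2])*1000,1) if k.any() else None,end="; ")
    k=(L[:,2]>.045)&(abs(L[:,0])<.09)&(abs(L[:,1])<.06); print("\nhigh y rng",np.percentile(L[k,1],[2,98])*1000,"x",np.percentile(L[k,0],[1,99])*1000)
    # lever
    g=fit(W,[.572,.288,np.radians(21.5)],STAND,(octo,rod),rad=.14,excl=lambda Q:Q[:,2]>.155,verbose=0)
    c,s=np.cos(g[2]),np.sin(g[2]);d=W[:,:2]-g[:2];L=np.stack([d@[c,s],d@[-s,c],W[:,2]-g[3]],1)
    k=(L[:,2]>.156)&(np.hypot(*d.T)<.15)&(L[:,2]<.25);Q=L[k]*1000
    print("lever pts",k.sum(),np.round(np.percentile(Q,[2,25,50,75,98],axis=0),1))
E
```

```text
top0
cradle [407.8 171.5] yaw 33.8 dz -0.2 n 5085 med|r|mm 2.29 mean 2.76
pedal [632.2  19.7] yaw 2.73 dz -0.4 n 3265 med|r|mm 2.34 mean 2.74
-75 3.3; -65 7.2; -55 15.2; -45 67.3; -35 65.6; -25 64.4; -15 59.4; -5 57.6; 5 54.0; 15 47.0; 25 45.4; 35 42.0; 45 39.0; 55 37.0; 65 35.8; 75 4.6; 
high y rng [-26.29410519  29.51201731] x [-56.59354464  39.83589266]
lever pts 60 [[-76.5 -73.6 156. ]
 [-71.7  79.1 173. ]
 [-65.2  83.1 193.8]
 [-55.2  89.1 203.4]
 [ 26.5  94.5 208.1]]
side0
cradle [412.9 174.6] yaw 33.52 dz -1.5 n 5641 med|r|mm 1.5 mean 1.9
pedal [636.4  25.7] yaw 2.79 dz -1.5 n 2806 med|r|mm 1.94 mean 2.48
-75 2.6; -65 7.9; -55 11.1; -45 64.8; -35 63.4; -25 59.5; -15 57.5; -5 55.1; 5 48.2; 15 45.0; 25 43.0; 35 40.7; 45 38.1; 55 37.4; 65 36.8; 75 5.1; 
high y rng [-30.33718945  30.99635775] x [-55.87803968  39.66033274]
lever pts 178 [[-75.8  78.5 158. ]
 [-68.1  84.6 171.1]
 [-61.8  90.3 184.7]
 [-55.6  94.5 198.1]
 [-48.9  96.7 205.9]]
```

```bash
cat > mv.py <<'E'
from h import *
def rot(a): # a deg: jaw direction in world, tool down
    a=np.radians(a); return R.from_matrix(np.array([[0,np.cos(a),np.sin(a)],[0,np.sin(a),-np.cos(a)],[-1,0,0]]))
def jaw(o):
    M=tcpR(o).as_matrix(); return np.degrees(np.arctan2(M[1,1],M[0,1]))
def near(a,ref): # jaw angle equivalent (mod 180) nearest ref
    return ref+((a-ref+90)%180-90)
def row(o,pos,a=None,Rt=None):
    T=tcpR(o)
    Rt=Rt or rot(a)
    sh=T.inv().apply(np.array(pos)-o["ee_pos"])*1000
    rv=(T.inv()*Rt).as_rotvec()
    return np.round(sh,1).tolist()+np.round(rv,3).tolist()
def show(o):
    print("t",o["time"],"pos",np.round(o["ee_pos"]*1000,1),"jaw",round(jaw(o),2),"rpy",np.round(o["tcp_rot"],2),"F",np.round(o["wrist_force"],1),"open",round(o["opening"]*1000,1),"q",np.round(o["q"],1))
E
python3 - <<'E'
from mv import *
from workcell import get_obs
o=get_obs();show(o)
for a in (near(92.7,jaw(o)),): print(a,row(o,[.609,.0215,.14],a), row(o,[.5,.0215,.2],a))
E
```

```text
t 1.3 pos [ 209.  -508.7  199.6] jaw -67.66 rpy [ 71.53  90.   -86.14] F [-0.2  0.2  1.2] open 85.4 q [-67.7   5.   10.1  95.1  -0.   90. ]
-87.3 [59.6, -338.4, -571.5, 0.343, 0.0, -0.0] [-0.4, -379.9, -470.7, 0.343, 0.0, -0.0]
```

```bash
python3 - <<'E'
from mv import *
from workcell import get_obs
o=get_obs()
print(row(o,[.609,.0215,.15],0), row(o,[.4,-.25,.2],-30))
E
```

```text
[49.6, -338.4, -571.5, -1.181, 0.0, -0.0] [-0.4, -166.7, -275.0, -0.657, 0.0, -0.0]
```

Request:
apply_moves([
  [[0,-40,-66,-0.15,0,0,0],[0,-80,-132,-0.3,0,0,0],[0,-120,-200,-0.45,0,0,0],[0,-167,-275,-0.6,0,0,0],[0,-200,-330,-0.75,0,0,0],[0,-230,-385,-0.9,0,0,0],[0,-270,-450,-1.05,0,0,0],[20,-305,-510,-1.18,0,0,0],[50,-338,-571,-1.18,0,0,0],[50,-338,-571,-1.18,0,0,0],[50,-338,-571,-1.18,0,0,0],[50,-338,-571,-1.18,0,0,0],[50,-338,-571,-1.18,0,0,0],[50,-338,-571,-1.18,0,0,0],[50,-338,-571,-1.18,0,0,0],[50,-338,-571,-1.18,0,0,0],[50,-338,-571,-1.18,0,0,0],[50,-338,-571,-1.18,0,0,0]],
])

```text
time: 3.1
ee_pos: [0.6084, 0.0197, 0.1504]
tcp_rot: [86.9, 89.9, -3.3]
wrist_force: [0.4, 0.0, 1.0]
opening: -0.0
```

```bash
python3 - <<'E'
from mv import *
from workcell import get_obs
show(get_obs())
c=snap("side","1");t=snap("top","1")
cv2.imwrite("pics/s1c.png",cv2.resize(c["pixels"][180:340,160:360,::-1],None,fx=3.5,fy=3.5,interpolation=cv2.INTER_CUBIC))
o=get_obs();print(proj(c,o["ee_pos"]),proj(t,o["ee_pos"]))
E
```

```text
t 3.1 pos [608.4  19.7 150.4] jaw -0.15 rpy [86.86 89.94 -3.29] F [0.4 0.  1. ] open -0.0 q [ 1.9 12.4 12.9 90.5 -0.  92. ]
[[271.37870125 269.38564886]] [[286.05698957 194.95511732]]
```

View pics/s1c.png

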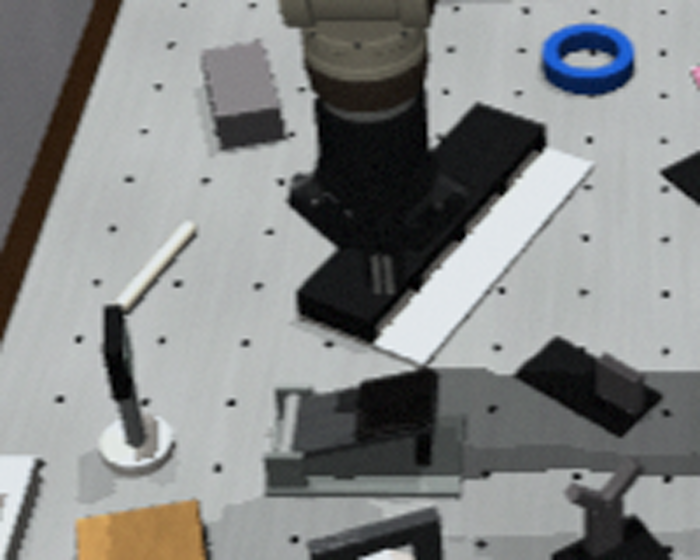

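View pics/top1.png

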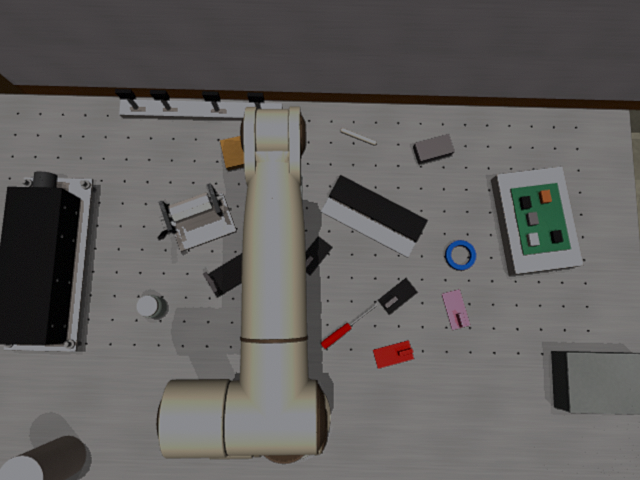

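```bash
python3 - <<'E'
from mv import *
c=load("side1");W=cloud(c)
for v in range(250,274):
    print(v,[ (u,*np.round(W[v,u]*1000).astype(int)) for u in range(262,280,2) if W[v,u,2]>.1])
E
```

```text
250 [(262, np.int64(626), np.int64(33), np.int64(228)), (264, np.int64(621), np.int64(30), np.int64(225)), (266, np.int64(616), np.int64(33), np.int64(228)), (268, np.int64(613), np.int64(22), np.int64(218)), (270, np.int64(606), np.int64(32), np.int64(227)), (272, np.int64(600), np.int64(36), np.int64(231)), (274, np.int64(596), np.int64(30), np.int64(226)), (276, np.int64(591), np.int64(34), np.int64(230)), (278, np.int64(586), np.int64(35), np.int64(231))]
251 [(262, np.int64(626), np.int64(34), np.int64(226)), (264, np.int64(620), np.int64(37), np.int64(228)), (266, np.int64(616), np.int64(35), np.int64(226)), (268, np.int64(612), np.int64(25), np.int64(217)), (270, np.int64(605), np.int64(37), np.int64(228)), (272, np.int64(601), np.int64(35), np.int64(226)), (274, np.int64(597), np.int64(26), np.int64(219)), (278, np.int64(586), np.int64(33), np.int64(226))]
252 [(264, np.int64(621), np.int64(35), np.int64(223)), (266, np.int64(616), np.int64(33), np.int64(221)), (268, np.int64(612), np.int64(28), np.int64(217)), (270, np.int64(605), np.int64(39), np.int64(227)), (272, np.int64
[... 2368 characters left out ...]
)), (268, np.int64(612), np.int64(38), np.int64(199)), (270, np.int64(609), np.int64(28), np.int64(190)), (272, np.int64(603), np.int64(32), np.int64(194)), (274, np.int64(598), np.int64(29), np.int64(192))]
261 [(266, np.int64(619), np.int64(29), np.int64(187)), (268, np.int64(613), np.int64(34), np.int64(192)), (270, np.int64(607), np.int64(38), np.int64(197)), (272, np.int64(603), np.int64(32), np.int64(190))]
262 [(268, np.int64(614), np.int64(32), np.int64(187)), (270, np.int64(609), np.int64(31), np.int64(186))]
263 [(268, np.int64(614), np.int64(33), np.int64(184)), (270, np.int64(609), np.int64(32), np.int64(184))]
264 []
265 []
266 []
267 []
268 []
269 []
270 []
271 []
272 []
273 []
```

```bash
python3 - <<'E'
from mv import *
c=load("side1");W=cloud(c)
for v in range(260,276): print(v,[(np.round(W[v,u]*1000).tolist(),c["pixels"][v,u].tolist()) for u in (268,270,273)])
E
```

```text
260 [([612.0, 38.0, 199.0], [53, 53, 54]), ([609.0, 28.0, 190.0], [58, 60, 58]), ([601.0, 32.0, 194.0], [11, 11, 14])]
261 [([613.0, 34.0, 192.0], [57, 57, 57]), ([607.0, 38.0, 197.0], [54, 56, 54]), ([601.0, 30.0, 189.0], [15, 16, 15])]
262 [([614.0, 32.0, 187.0], [57, 59, 57]), ([609.0, 31.0, 186.0], [55, 56, 55]), ([628.0, -142.0, 26.0], [19, 17, 20])]
263 [([614.0, 33.0, 184.0], [55, 56, 55]), ([609.0, 32.0, 184.0], [51, 51, 49]), ([628.0, -140.0, 24.0], [19, 17, 19])]
264 [([641.0, -131.0, 27.0], [28, 29, 29]), ([635.0, -128.0, 31.0], [27, 28, 29]), ([628.0, -137.0, 22.0], [8, 8, 9])]
265 [([640.0, -122.0, 32.0], [26, 25, 26]), ([634.0, -122.0, 33.0], [25, 25, 25]), ([627.0, -133.0, 22.0], [9, 10, 11])]
266 [([639.0, -116.0, 34.0], [25, 23, 25]), ([634.0, -121.0, 29.0], [19, 22, 22]), ([628.0, -139.0, 13.0], [45, 44, 43])]
267 [([640.0, -117.0, 29.0], [23, 26, 28]), ([635.0, -123.0, 23.0], [4, 5, 4]), ([629.0, -140.0, 8.0], [79, 77, 73])]
268 [([639.0, -111.0, 30.0], [18, 17, 18]), ([635.0, -121.0, 22.0], [3, 3, 3]), ([629.0, -143.0, 1.0], [91, 91, 87])]
269 [([640.0, -115.0, 23.0], [10, 12, 8]), ([637.0, -133.0, 6.0], [30, 32, 30]), ([627.0, -128.0, 11.0], [115, 112, 108])]
270 [([639.0, -108.0, 25.0], [7, 10, 10]), ([637.0, -129.0, 5.0], [69, 69, 66]), ([629.0, -138.0, -2.0], [186, 192, 189])]
271 [([640.0, -110.0, 20.0], [30, 32, 31]), ([636.0, -123.0, 7.0], [91, 88, 85]), ([628.0, -129.0, 2.0], [220, 227, 227])]
272 [([641.0, -118.0, 8.0], [63, 64, 62]), ([635.0, -119.0, 7.0], [115, 113, 107]), ([627.0, -122.0, 5.0], [226, 230, 232])]
273 [([641.0, -116.0, 6.0], [82, 79, 79]), ([635.0, -115.0, 7.0], [185, 189, 186]), ([627.0, -121.0, 2.0], [226, 230, 233])]
274 [([641.0, -112.0, 6.0], [98, 96, 92]), ([635.0, -113.0, 5.0], [221, 228, 226]), ([627.0, -118.0, 1.0], [225, 230, 233])]
275 [([641.0, -112.0, 1.0], [102, 100, 97]), ([633.0, -100.0, 13.0], [225, 231, 231]), ([626.0, -109.0, 5.0], [224, 230, 233])]
```

Request:
apply_moves([
  [[20,0,0,0,0,0,0],[40,0,0,0,0,0,0],[60,0,0,0,0,0,0],[72,0,0,0,0,0,0],[72,0,0,0,0,0,0],[72,0,0,0,0,0,0]],
])

```text
time: 3.8
ee_pos: [0.6087, 0.0197, 0.0791]
tcp_rot: [91.0, 89.9, 0.9]
wrist_force: [0.4, 0.0, 0.4]
opening: 0.0002
```

```bash
python3 - <<'E'
from mv import *
from workcell import get_obs
o=get_obs();show(o)
c=snap("side","2")
cv2.imwrite("pics/s2c.png",cv2.resize(c["pixels"][200:320,200:340,::-1],None,fx=5,fy=5,interpolation=cv2.INTER_CUBIC))
print(proj(c,o["ee_pos"]))
E
```

```text
t 3.8 pos [608.7  19.7  79.1] jaw -0.15 rpy [91.01 89.91  0.86] F [0.4 0.  0.4] open 0.2 q [ 1.9 12.3  4.9 82.6 -0.  92. ]
[[272.96865503 288.86489438]]
```

View pics/s2c.png

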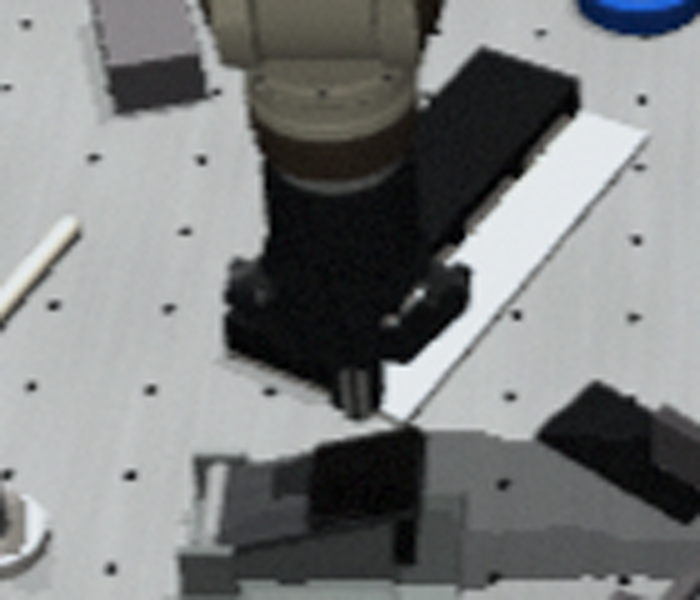

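Request:
apply_moves([
  [[5,0,0,0,0,0,0],[10,0,0,0,0,0,0],[13,0,0,0,0,0,0],[16,0,0,0,0,0,0],[19,0,0,0,0,0,0],[20,0,0,0,0,0,0],[20,0,0,0,0,0,0]],
])

```text
time: 4.55
ee_pos: [0.609, 0.0198, 0.0593]
tcp_rot: [92.1, 89.9, 2.0]
wrist_force: [0.2, 0.4, 0.8]
opening: -0.0
```

Request:
apply_moves([
  [[4,0,0,0,0,0,0],[8,0,0,0,0,0,0],[12,0,0,0,0,0,0],[12,0,0,0,0,0,0],[12,0,0,0,0,0,0]],
])

```text
time: 5.05
ee_pos: [0.6089, 0.0198, 0.0471]
tcp_rot: [90.2, 89.9, 0.0]
wrist_force: [0.7, 0.3, -0.4]
opening: -0.0001
```

```bash
python3 - <<'E'
from mv import *
from workcell import get_obs
o=get_obs();show(o)
c=snap("side","3")
cv2.imwrite("pics/s3c.png",cv2.resize(c["pixels"][200:320,200:340,::-1],None,fx=5,fy=5,interpolation=cv2.INTER_CUBIC))
print(proj(c,o["ee_pos"]))
E
```

```text
t 5.05 pos [608.9  19.8  47.1] jaw -0.14 rpy [9.016e+01 8.991e+01 2.000e-02] F [ 0.7  0.3 -0.4] open -0.1 q [ 1.9 12.7  1.9 79.1 -0.  92. ]
[[273.62499293 297.26132042]]
```

View pics/s3c.png

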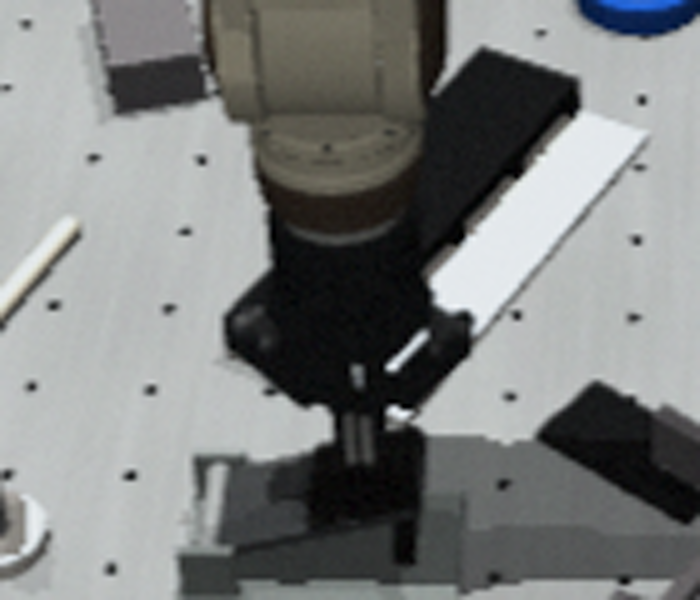

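Request:
apply_moves([
  [[2,0,0,0,0,0,0],[4,0,0,0,0,0,0],[6,0,0,0,0,0,0],[8,0,0,0,0,0,0],[8,0,0,0,0,0,0]],
])

```text
time: 5.6
ee_pos: [0.6088, 0.0198, 0.0389]
tcp_rot: [88.4, 89.9, -1.8]
wrist_force: [-0.4, 0.6, 0.3]
opening: 0.0002
```

Request:
apply_moves([
  [[2,0,0,0,0,0,0],[4,0,0,0,0,0,0],[6,0,0,0,0,0,0],[6,0,0,0,0,0,0]],
])

```text
time: 6.0
ee_pos: [0.6088, 0.0198, 0.033]
tcp_rot: [91.5, 89.9, 1.4]
wrist_force: [-0.4, -0.9, 3.3]
opening: -0.0001
```

Request:
apply_moves([
  [[4,0,0,0,0,0,0],[8,0,0,0,0,0,0],[12,0,0,0,0,0,0],[16,0,0,0,0,0,0],[18,0,0,0,0,0,0],[18,0,0,0,0,0,0]],
])

```text
time: 6.6
ee_pos: [0.6088, 0.0198, 0.0159]
tcp_rot: [91.4, 89.9, 1.3]
wrist_force: [-4.7, -0.4, 9.5]
opening: -0.0
```

Request:
apply_moves([
  [[2,0,0,0,0,0,0],[4,0,0,0,0,0,0],[6,0,0,0,0,0,0],[8,0,0,0,0,0,0],[8,0,0,0,0,0,0],[8,0,0,0,0,0,0]],
])

```text
time: 7.2
ee_pos: [0.6078, 0.0198, 0.0089]
tcp_rot: [91.2, 90.0, 1.0]
wrist_force: [-9.2, -0.0, 12.3]
opening: 0.0001
```

```bash
python3 - <<'E'
from mv import *
from workcell import get_obs
o=get_obs();show(o)
c=snap("side","4")
cv2.imwrite("pics/s4c.png",cv2.resize(c["pixels"][200:320,200:340,::-1],None,fx=5,fy=5,interpolation=cv2.INTER_CUBIC))
print(proj(c,o["ee_pos"]))
E
```

```text
t 7.2 pos [607.8  19.8   8.9] jaw -0.14 rpy [91.16 89.96  1.02] F [-9.2 -0.  12.3] open 0.1 q [ 1.9 13.4 -1.6 75.  -0.  92. ]
[[274.84127075 306.94243823]]
```

View pics/s4c.png

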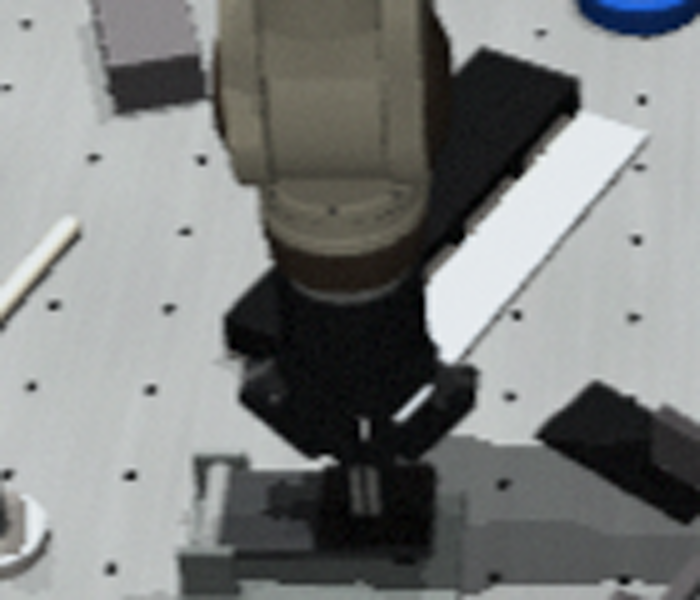

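Request:
apply_moves([
  [[2,0,0,0,0,0,0],[4,0,0,0,0,0,0],[5,0,0,0,0,0,0],[6,0,0,0,0,0,0],[6,0,0,0,0,0,0],[6,0,0,0,0,0,0],[6,0,0,0,0,0,0]],
])

```text
time: 7.95
ee_pos: [0.6077, 0.0198, 0.0069]
tcp_rot: [92.3, 89.9, 2.2]
wrist_force: [-14.5, -0.7, 29.3]
opening: -0.0001
```

Request:
apply_moves([
  [[-10,0,0,0,0,0,0],[-30,0,0,0,0,0,0],[-60,0,0,0,0,0,0],[-100,0,0,0,0,0,0],[-150,0,0,0,0,0,1],[-200,0,0,0,0,0,1],[-210,0,0,0,0,0,1],[-210,0,0,0,0,0,1],[-210,0,0,0,0,0,1],[-210,0,0,0,0,0,1],[-210,0,0,0,0,0,1]],
])

```text
time: 9.05
ee_pos: [0.6066, 0.0197, 0.2151]
tcp_rot: [-54.3, 90.0, -144.5]
wrist_force: [0.2, -0.4, 0.1]
opening: 0.0852
```

```bash
python3 - <<'E'
from mv import *
from workcell import get_obs
o=get_obs();show(o)
c=snap("side","5")
p=proj(c,o["ee_pos"])[0];print(p)
u,v=int(p[0]),int(p[1])
cv2.imwrite("pics/s5c.png",cv2.resize(c["pixels"][v-70:v+50,u-70:u+70,::-1],None,fx=5,fy=5,interpolation=cv2.INTER_CUBIC))
W=cloud(c);P=W[v-70:v+20,u-70:u+70].reshape(-1,3);P=P[(P[:,2]>.15)&(P[:,2]<.35)]
for z in range(200,330,6):
    q=P[(P[:,2]>z/1000)&(P[:,2]<(z+6)/1000)]
    if len(q): print(z,len(q),np.round(np.percentile(q[:,0],[0,5,50,95,100])*1000),np.round(np.percentile(q[:,1],[5,50,95])*1000))
E
```

```text
t 9.05 pos [606.6  19.7 215.1] jaw -0.14 rpy [ -54.34   90.   -144.48] F [ 0.2 -0.4  0.1] open 85.2 q [ 1.9 13.5 21.5 98.  -0.  92. ]
[270.56274437 250.40491747]
254 2 [561. 565. 609. 653. 658.] [29. 29. 30.]
260 19 [556. 560. 652. 662. 663.] [23. 31. 33.]
266 17 [553. 554. 652. 662. 664.] [21. 30. 35.]
272 33 [553. 554. 567. 665. 666.] [19. 30. 35.]
278 26 [554. 556. 652. 665. 666.] [14. 29. 35.]
284 23 [555. 555. 652. 662. 665.] [17. 30. 35.]
290 25 [554. 554. 653. 664. 667.] [27. 31. 36.]
296 19 [552. 556. 653. 669. 671.] [27. 33. 36.]
302 48 [539. 548. 566. 674. 679.] [20. 32. 36.]
308 111 [536. 537. 567. 680. 683.] [13. 29. 36.]
314 82 [537. 538. 618. 676. 683.] [12. 32. 39.]
320 122 [537. 543. 596. 677. 682.] [11. 32. 40.]
326 104 [537. 539. 607. 676. 682.] [15. 35. 41.]
```

View pics/s5c.png

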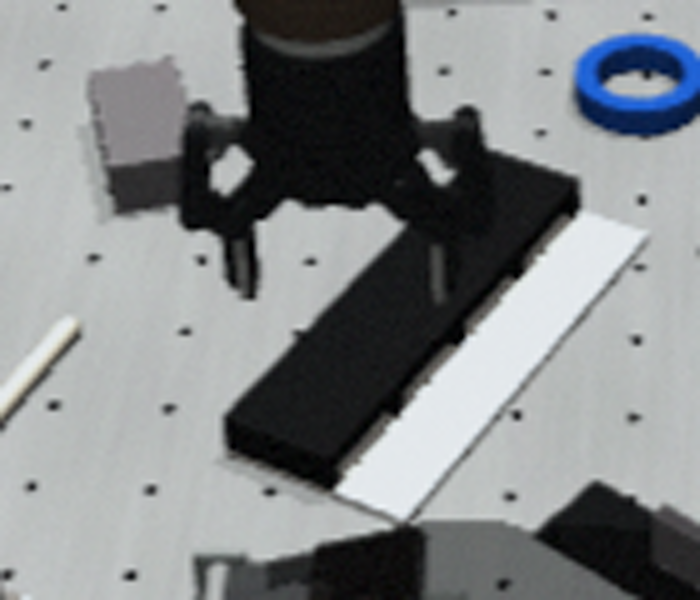

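```bash
python3 - <<'E'
from mv import *
c=load("side0")
p=proj(c,[.209,-.509,.2])[0];print(p)
u,v=int(p[0]),int(p[1])
cv2.imwrite("pics/s0c.png",cv2.resize(c["pixels"][v-60:v+30,u-60:u+60,::-1],None,fx=5,fy=5,interpolation=cv2.INTER_CUBIC))
W=cloud(c);P=W[v-70:v+20,u-70:u+70].reshape(-1,3);P=P[(P[:,2]>.15)&(P[:,2]<.35)&(P[:,1]<-.4)&(P[:,1]>-.6)]
for z in range(180,300,6):
    q=P[(P[:,2]>z/1000)&(P[:,2]<(z+6)/1000)]
    if len(q): print(z,len(q),np.round(np.percentile(q[:,0],[0,5,50,95,100])*1000),np.round(np.percentile(q[:,1],[5,50,95])*1000))
E
```

```text
[412.01836552 146.51425153]
240 14 [187. 189. 214. 233. 235.] [-552. -505. -460.]
246 18 [192. 194. 222. 240. 242.] [-550. -543. -456.]
252 30 [186. 187. 207. 239. 241.] [-552. -464. -454.]
258 23 [186. 189. 205. 240. 241.] [-552. -462. -451.]
264 22 [187. 190. 222. 241. 241.] [-554. -541. -451.]
270 26 [188. 188. 201. 237. 241.] [-551. -459. -450.]
276 22 [186. 199. 230. 242. 242.] [-553. -546. -454.]
282 20 [191. 199. 230. 245. 251.] [-566. -546. -451.]
288 26 [174. 177. 203. 248. 252.] [-564. -458. -433.]
294 60 [175. 178. 201. 246. 252.] [-568. -458. -433.]
```

View pics/s0c.png

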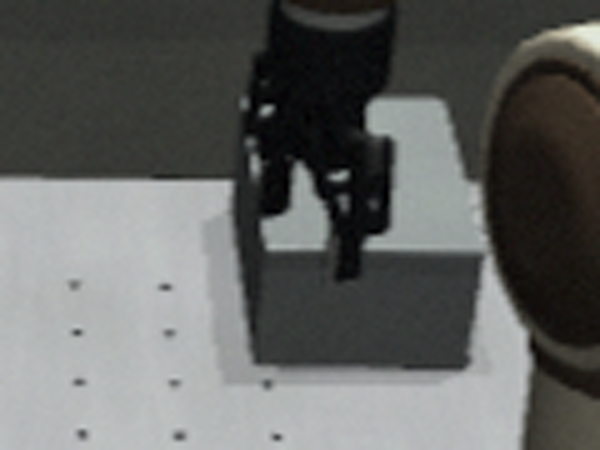

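```bash
python3 - <<'E'
from fit import *
for n in("top0","side0","side5"):
    W=cloud(load(n)).reshape(-1,3);W=W[~np.isnan(W[:,0])]
    g=fit(W,[.572,.288,np.radians(21.5)],STAND,(octo,rod),rad=.14,excl=lambda Q:Q[:,2]>.155)
    c,s=np.cos(g[2]),np.sin(g[2]);d=W[:,:2]-g[:2];L=np.stack([d@[c,s],d@[-s,c],W[:,2]-g[3]],1)*1000
    for z in range(100,215,10):
        k=(abs(L[:,2]-z-5)<5)&(L[:,1]>77.5)&(L[:,1]<105)&(abs(L[:,0])<110)
        if k.sum()>2: print(z+5,k.sum(),np.round(np.percentile(L[k,0],[5,50,95])),np.round(np.percentile(L[k,1],[5,50,95])))
E
```

```text
[572.1 286.3] yaw 21.78 dz -0.3 n 6484 med|r|mm 2.13 mean 2.58
115 5 [-47. -11.   4.] [79. 85. 89.]
125 40 [-48. -17.   2.] [80. 85. 90.]
135 15 [-44. -36. -22.] [79. 84. 91.]
145 4 [-46. -42. -41.] [79. 87. 94.]
155 7 [-52. -47. -45.] [79. 80. 89.]
165 4 [-55. -52. -50.] [79. 83. 90.]
175 8 [-62. -56. -53.] [78. 83. 91.]
185 7 [-67. -61. -58.] [79. 81. 91.]
195 11 [-74. -67. -63.] [79. 86. 92.]
205 21 [-77. -73. -69.] [79. 88. 95.]
[575.9 289.5] yaw 21.23 dz -1.2 n 9921 med|r|mm 1.49 mean 2.04
105 3 [17. 31. 35.] [78. 78. 78.]
115 37 [-45. -27.   9.] [83. 88. 91.]
125 110 [-38. -17.   4.] [78. 86. 91.]
135 36 [-47. -39. -30.] [79. 89. 96.]
145 35 [-50. -44.   2.] [78. 87. 95.]
155 34 [-54. -49. -32.] [79. 92. 96.]
165 32 [-60. -53. -50.] [80. 92. 97.]
175 30 [-64. -57. -54.] [81. 92. 96.]
185 35 [-68. -62. -59.] [83. 93. 96.]
195 32 [-71. -66. -63.] [79. 90. 96.]
205 38 [-76. -72. -68.] [80. 89. 95.]
[575.9 289.5] yaw 21.01 dz -1.3 n 9917 med|r|mm 1.47 mean 2.05
115 32 [-45. -24.  21.] [78. 88. 91.]
125 112 [-37. -16.   5.] [79. 86. 91.]
135 45 [-45. -37.  24.] [78. 86. 95.]
145 37 [-51. -44.   4.] [78. 90. 96.]
155 26 [-54. -49. -45.] [82. 92. 96.]
165 35 [-60. -53. -49.] [81. 91. 96.]
175 31 [-63. -57. -54.] [81. 91. 96.]
185 37 [-71. -63. -59.] [81. 92. 96.]
195 32 [-73. -66. -63.] [81. 91. 95.]
205 34 [-77. -71. -67.] [80. 87. 95.]
```

```bash
cat >> mv.py <<'E'
OZ=.031  # true shut tip z = ee z + OZ
ST=[.5734,.2874,np.radians(21.4)]
def l2w(f,p):
    c,s=np.cos(f[2]),np.sin(f[2]); p=np.array(p,float)/1000
    return np.array([f[0]+c*p[0]-s*p[1],f[1]+s*p[0]+c*p[1],p[2]])
def w2l(f,p):
    c,s=np.cos(f[2]),np.sin(f[2]); d=np.array(p)[:2]-f[:2]
    return np.array([c*d[0]+s*d[1],-s*d[0]+c*d[1],p[2]])*1000
def lrow(o,f,p,a): # p local mm true-tip
    w=l2w(f,p); w[2]-=OZ; return row(o,w,near(a,jaw(o)) if a is not None else jaw(o))
E
python3 - <<'E'
from mv import *
from workcell import get_obs
o=get_obs();show(o)
print(lrow(o,ST,(-115,88,245),21.4))
E
```

```text
t 9.1 pos [606.7  19.8 215.5] jaw -0.14 rpy [88.26 89.98 -1.88] F [ 0.5  0.6 -0.6] open 85.4 q [ 1.9 13.5 21.5 98.  -0.  92. ]
[1.4, -173.2, -307.2, -0.376, 0.0, -0.0]
```

Request:
apply_moves([
  [[0,-26,-46,-0.1,0,0,0],[0,-52,-92,-0.2,0,0,0],[0,-78,-138,-0.3,0,0,0],[0,-104,-184,-0.376,0,0,0],[0,-130,-230,-0.376,0,0,0],[0,-156,-276,-0.376,0,0,0],[0,-173,-307,-0.376,0,0,0],[0,-173,-307,-0.376,0,0,0],[0,-173,-307,-0.376,0,0,0],[0,-173,-307,-0.376,0,0,0]],
])

```text
time: 10.1
ee_pos: [0.4347, 0.3265, 0.2151]
tcp_rot: [-6.3, 90.0, -75.0]
wrist_force: [-0.1, -0.3, -0.5]
opening: 0.0001
```

```bash
python3 - <<'E'
from mv import *
from workcell import get_obs
o=get_obs();show(o)
print("local true",w2l(ST,o["ee_pos"]+[0,0,OZ]))
for p in [(-115,88,182),(-92,88,182),(-70,88,184),(-50,88,186),(-40,88,187),(-30.6,88,185.6),(-15.2,88,174.3),(-2.7,88,162),(1.1,88,157.5),(4,88,154)]: print(p,lrow(o,ST,p,21.4))
c=snap("side","6")
cv2.imwrite("pics/s6c.png",cv2.resize(c["pixels"][230:430,200:400,::-1],None,fx=3,fy=3,interpolation=cv2.INTER_CUBIC))
E
```

```text
t 10.1 pos [434.7 326.5 215.1] jaw 21.38 rpy [ -6.34  89.96 -74.96] F [-0.1 -0.3 -0.5] open 0.1 q [ 36.9   4.5  11.3  96.8  -0.  105.5]
local true [-114.83766592   87.00434729  246.06699544]
(-115, 88, 182) [64.1, -0.2, -1.0, -0.0, 0.001, 0.0]
(-92, 88, 182) [64.1, 22.8, -1.0, -0.0, 0.001, 0.0]
(-70, 88, 184) [62.1, 44.8, -1.0, -0.0, 0.001, 0.0]
(-50, 88, 186) [60.1, 64.8, -1.1, -0.0, 0.001, 0.0]
(-40, 88, 187) [59.1, 74.8, -1.1, -0.0, 0.001, 0.0]
(-30.6, 88, 185.6) [60.5, 84.2, -1.1, -0.0, 0.001, 0.0]
(-15.2, 88, 174.3) [71.8, 99.6, -1.1, -0.0, 0.001, 0.0]
(-2.7, 88, 162) [84.1, 112.1, -1.1, -0.0, 0.001, 0.0]
(1.1, 88, 157.5) [88.6, 115.9, -1.1, -0.0, 0.001, 0.0]
(4, 88, 154) [92.1, 118.8, -1.1, -0.0, 0.001, 0.0]
```

View pics/s6c.png

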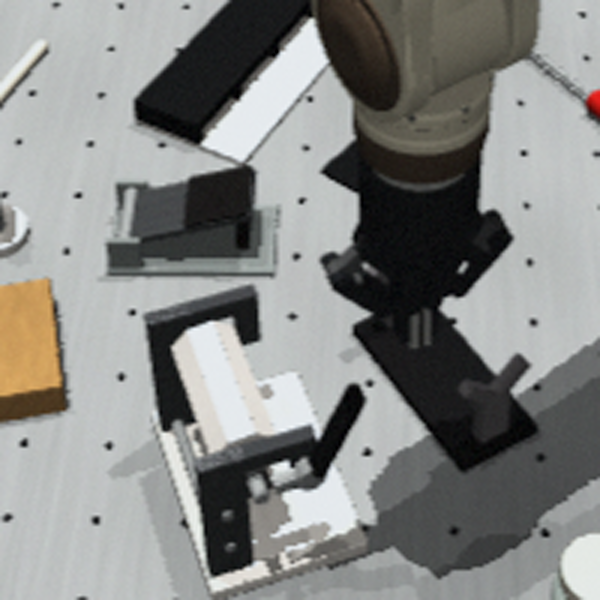

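The pedal is up again at crop (190,220), and the gripper stands in front of the lever handle at crop (340,430). Next I'll lower it and push.

Request:
apply_moves([
  [[30,0,-1,0,0,0,0],[64,0,-1,0,0,0,0],[64,0,-1,0,0,0,0],[64,10,-1,0,0,0,0],[64,20,-1,0,0,0,0],[63,28,-1,0,0,0,0],[63,36,-1,0,0,0,0],[62,45,-1,0,0,0,0],[61,55,-1,0,0,0,0],[60,65,-1,0,0,0,0],[60,65,-1,0,0,0,0]],
])

```text
time: 11.25
ee_pos: [0.4965, 0.3512, 0.1546]
tcp_rot: [7.0, 90.0, -61.6]
wrist_force: [0.4, -0.0, -0.4]
opening: -0.0002
```

```bash
python3 - <<'E'
from mv import *
from workcell import get_obs
o=get_obs();show(o)
c=snap("side","7")
cv2.imwrite("pics/s7c.png",cv2.resize(c["pixels"][230:430,200:400,::-1],None,fx=3,fy=3,interpolation=cv2.INTER_CUBIC))
E
```

```text
t 11.25 pos [496.5 351.2 154.6] jaw 21.31 rpy [  7.05  89.96 -61.64] F [ 0.4 -0.  -0.4] open -0.2 q [ 35.3  12.4  13.4  91.   -0.  104. ]
```

View pics/s7c.png

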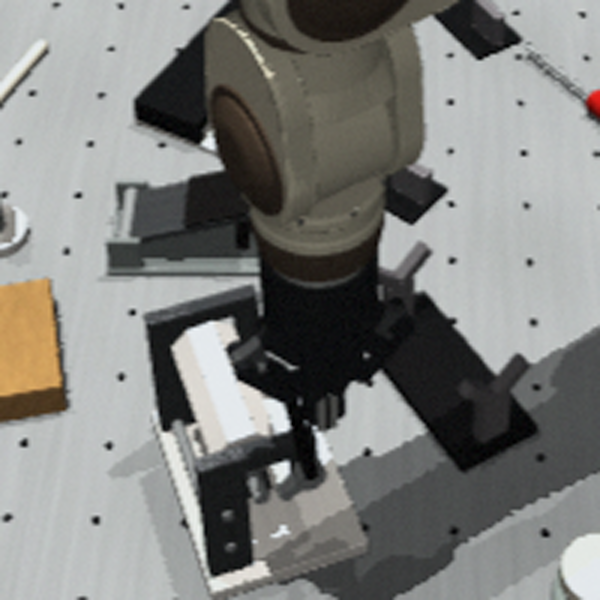

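Request:
apply_moves([
  [[-1,10,0,0,0,0,0],[0,19,0,0,0,0,0],[4,25,0,0,0,0,0],[8,30,0,0,0,0,0],[12,35,0,0,0,0,0],[18,41,0,0,0,0,0],[24,47,0,0,0,0,0],[28,51,0,0,0,0,0],[28,51,0,0,0,0,0]],
])

```text
time: 12.2
ee_pos: [0.5437, 0.3696, 0.1263]
tcp_rot: [-36.0, 90.0, -104.7]
wrist_force: [-0.8, -0.3, 3.6]
opening: 0.0001
```

```bash
python3 - <<'E'
from mv import *
from workcell import get_obs
o=get_obs();show(o)
c=snap("side","8")
cv2.imwrite("pics/s8c.png",cv2.resize(c["pixels"][230:430,200:400,::-1],None,fx=3,fy=3,interpolation=cv2.INTER_CUBIC))
E
```

```text
t 12.2 pos [543.7 369.6 126.3] jaw 21.31 rpy [ -36.     89.96 -104.69] F [-0.8 -0.3  3.6] open 0.1 q [ 34.2  19.3  18.7  89.4  -0.  102.9]
```

View pics/s8c.png

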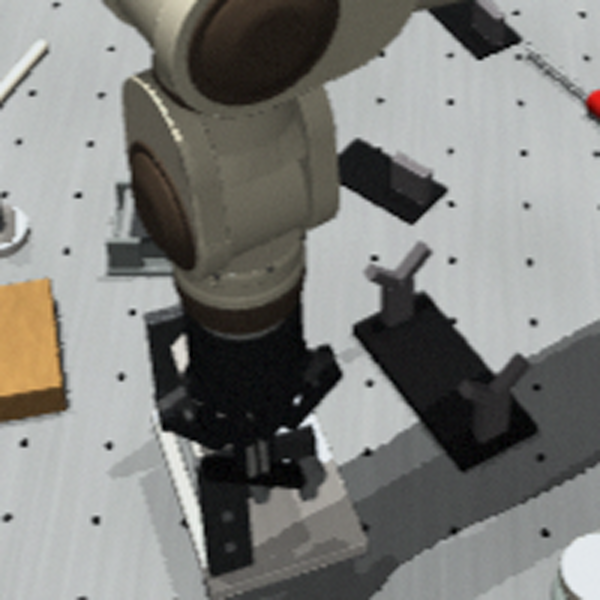

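Request:
apply_moves([
  [[2,2,0,0,0,0,0],[4,3,0,0,0,0,0],[6,4,0,0,0,0,0],[6,4,0,0,0,0,0],[6,4,0,0,0,0,0]],
])

```text
time: 12.75
ee_pos: [0.545, 0.3703, 0.1248]
tcp_rot: [-107.5, 89.9, -176.1]
wrist_force: [-21.5, -9.9, 34.4]
opening: 0.0002
```

Request:
apply_moves([
  [[-10,-3,0,0,0,0,0],[-40,-5,0,0,0,0,0],[-80,-20,0,0,0,0,0],[-110,-70,0,0,0,0,0],[-110,-120,0,0,0,0,1],[-110,-170,0,0,0,0,1],[-110,-200,0,0,0,0,1],[-110,-200,0,0,0,0,1],[-110,-200,0,0,0,0,1]],
])

```text
time: 13.65
ee_pos: [0.3587, 0.2976, 0.2353]
tcp_rot: [157.5, 90.0, 88.9]
wrist_force: [-0.0, 0.0, -0.5]
opening: 0.0721
```

```bash
python3 - <<'E'
from mv import *
from fit import *
from workcell import get_obs
o=get_obs();show(o)
c=snap("side","9");t=snap("top","9")
cv2.imwrite("pics/s9c.png",cv2.resize(c["pixels"][230:430,200:400,::-1],None,fx=3,fy=3,interpolation=cv2.INTER_CUBIC))
for n in("top9","side9"):
    W=cloud(load(n)).reshape(-1,3);W=W[~np.isnan(W[:,0])]
    g=fit(W,[.572,.288,np.radians(21.5)],STAND,(octo,rod),rad=.14,excl=lambda Q:Q[:,2]>.155)
    c,s=np.cos(g[2]),np.sin(g[2]);d=W[:,:2]-g[:2];L=np.stack([d@[c,s],d@[-s,c],W[:,2]-g[3]],1)*1000
    for z in range(125,195,10):
        k=(abs(L[:,2]-z-5)<5)&(L[:,1]>77.5)&(L[:,1]<105)&(abs(L[:,0])<110)
        if k.sum()>2: print(z+5,k.sum(),np.round(np.percentile(L[k,0],[5,50,95])),np.round(np.percentile(L[k,1],[5,50,95])))
E
```

```text
t 13.65 pos [358.7 297.6 235.3] jaw 21.38 rpy [157.51  89.97  88.88] F [-0.   0.  -0.5] open 72.1 q [ 39.7  -5.5   3.6  99.1   0.  108.3]
[571.7 287.4] yaw 21.55 dz -0.3 n 6500 med|r|mm 2.17 mean 2.7
130 34 [-46. -36. -22.] [78. 84. 93.]
140 51 [-34. -19.  -4.] [78. 85. 94.]
150 43 [-12.  -3.   8.] [79. 86. 94.]
160 44 [ 2. 13. 25.] [78. 87. 94.]
170 48 [17. 28. 38.] [78. 86. 95.]
[575.9 289.8] yaw 21.1 dz -1.2 n 9959 med|r|mm 1.52 mean 2.15
130 77 [-47. -34.   0.] [78. 87. 95.]
140 63 [-27. -19.  -6.] [81. 91. 96.]
150 60 [-11.  -3.   8.] [81. 91. 97.]
160 75 [ 4. 14. 28.] [82. 91. 97.]
170 63 [21. 30. 37.] [81. 89. 97.]
```

View pics/s9c.png

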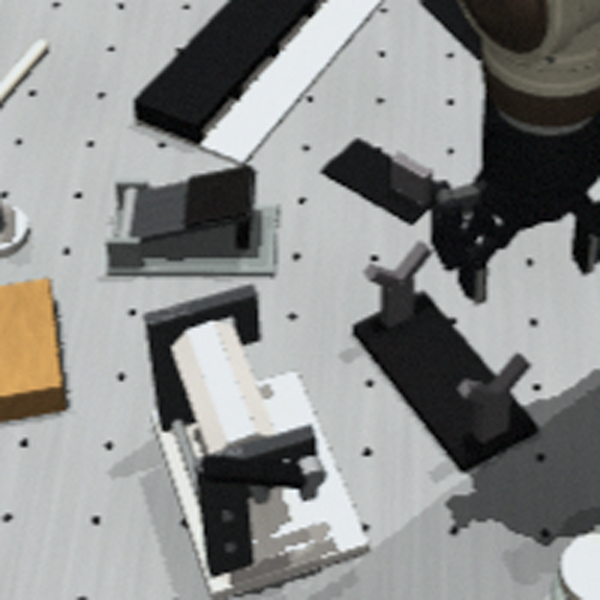

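View pics/top9.png

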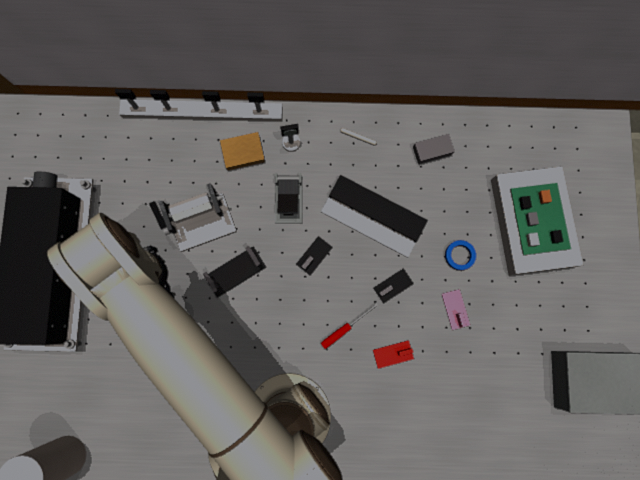

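```bash
python3 - <<'E'
from mv import *
for n,g in(("top9",[.5717,.2874,np.radians(21.55),-.0003]),("side9",[.5759,.2898,np.radians(21.1),-.0012])):
    W=cloud(load(n)).reshape(-1,3);W=W[~np.isnan(W[:,0])]
    c,s=np.cos(g[2]),np.sin(g[2]);d=W[:,:2]-g[:2];L=np.stack([d@[c,s],d@[-s,c],W[:,2]-g[3]],1)*1000
    for x in list(range(-80,-25,10))+list(range(25,70,5)):
        k=(L[:,0]>x)&(L[:,0]<x+5)&(abs(L[:,1])<58)
        if k.any(): print(n,x,k.sum(),np.round(np.percentile(L[k,2],[5,50,95])))
    # drum flats edges
    k=(L[:,2]>141)&(L[:,2]<149)&(abs(L[:,1])<45)&(abs(L[:,0])<40); print("drum top x",np.percentile(L[k,0],[3,50,97]))
    k=(L[:,2]>112)&(L[:,2]<128)&(abs(L[:,1])<75)&(abs(L[:,0])<40); print("drum mid x",np.percentile(L[k,0],[3,50,97]))
from workcell import get_obs
o=get_obs(); S=[.5734,.2878,np.radians(21.4)]
print(w2l(S,o["ee_pos"]))
for p in [(-100,0,240),(0,0,240),(0,0,150),(0,0,99)]: print(p,lrow(o,S,p,21.4))
E
```

```text
top9 -80 67 [ 9. 14. 21.]
top9 -70 66 [10. 15. 20.]
top9 -60 62 [10. 15. 21.]
top9 -50 64 [ 9. 14. 20.]
top9 -40 67 [ 9. 15. 20.]
top9 -30 81 [ 10.  17. 122.]
top9 25 13 [120. 128. 131.]
top9 40 1 [15. 15. 15.]
top9 50 3 [-0.  2.  2.]
top9 55 2 [2. 3. 5.]
top9 60 2 [-0.  1.  2.]
top9 65 33 [-4.  1.  4.]
drum top x [-16.17250036  -0.1128082   15.15509761]
drum mid x [-31.20983955 -22.89680296  29.54083075]
side9 -80 83 [11. 15. 19.]
side9 -70 47 [11. 15. 18.]
side9 -60 37 [13. 16. 19.]
side9 -50 34 [11. 15. 19.]
side9 -40 30 [13. 15. 19.]
side9 -30 34 [12. 15. 18.]
side9 25 77 [ 32. 117. 131.]
side9 30 87 [11. 31. 36.]
side9 35 80 [10. 14. 18.]
side9 40 119 [-2. 12. 17.]
side9 45 90 [-5.  0.  3.]
side9 50 87 [-4. -1.  3.]
side9 55 92 [-2.  0.  4.]
side9 60 91 [-3. -0.  4.]
side9 65 90 [-4.  0.  3.]
drum top x [-11.67468434   2.39699562  16.17820035]
drum mid x [-37.52383823  25.60525174  39.6263666 ]
[-195.45267022   87.36119695  234.62215773]
(-100, 0, 240) [25.5, 95.6, 87.3, -0.001, -0.0, 0.001]
(0, 0, 240) [25.4, 195.6, 87.1, -0.001, -0.0, 0.001]
(0, 0, 150) [115.4, 195.7, 87.2, -0.001, -0.0, 0.001]
(0, 0, 99) [166.4, 195.8, 87.2, -0.001, -0.0, 0.001]
```

Request:
apply_moves([
  [[10,45,20,0,0,0,1],[20,90,40,0,0,0,1],[25,135,60,0,0,0,1],[25,175,80,0,0,0,1],[25,196,87,0,0,0,1],[25,196,87,0,0,0,1],[40,196,87,0,0,0,1],[80,196,87,0,0,0,1],[80,196,87,0,0,0,1],[80,196,87,0,0,0,1]],
])

```text
time: 14.75
ee_pos: [0.5732, 0.2879, 0.1541]
tcp_rot: [-89.3, 89.8, -157.9]
wrist_force: [-0.4, 0.4, 1.0]
opening: 0.0849
```

```bash
python3 - <<'E'
from mv import *
from workcell import get_obs
o=get_obs();show(o); S=[.5734,.2878,np.radians(21.4)]
print(w2l(S,o["ee_pos"]))
for p in [(0,0,99)]: print(p,lrow(o,S,p,21.4))
c=snap("side","10")
cv2.imwrite("pics/s10c.png",cv2.resize(c["pixels"][230:430,200:400,::-1],None,fx=3,fy=3,interpolation=cv2.INTER_CUBIC))
E
```

```text
t 14.75 pos [573.2 287.9 154.1] jaw 21.34 rpy [ -89.27   89.81 -157.93] F [-0.4  0.4  1. ] open 84.9 q [26.7 17.4 19.4 92.2  0.  95.3]
[ -0.16864122   0.19840642 154.12784539]
(0, 0, 99) [86.1, 0.5, 0.2, -0.001, 0.0, 0.003]
```

View pics/s10c.png

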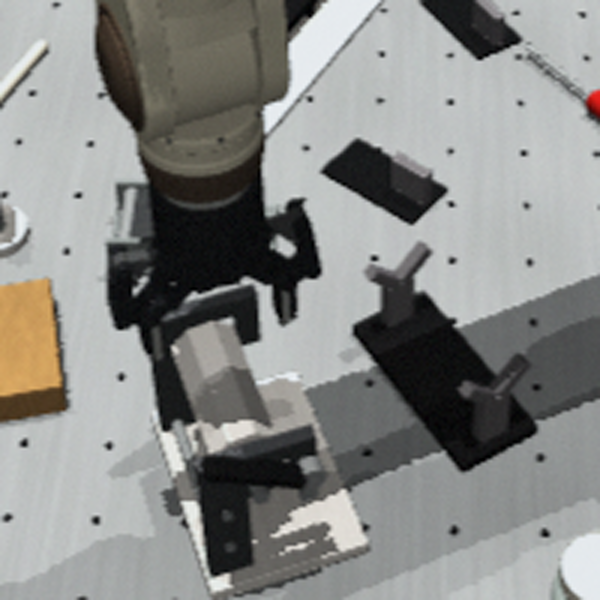

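Request:
apply_moves([
  [[20,0,0,0,0,0,1],[40,0,0,0,0,0,1],[60,0,0,0,0,0,1],[75,0,0,0,0,0,1],[86,0,0,0,0,0,1],[86,0,0,0,0,0,1],[86,0,0,0,0,0,1]],
])

```text
time: 15.5
ee_pos: [0.5742, 0.2885, 0.0709]
tcp_rot: [115.3, 90.0, 46.6]
wrist_force: [-0.1, -0.1, -0.0]
opening: 0.0859
```

```bash
python3 - <<'E'
from mv import *
from workcell import get_obs
o=get_obs();show(o); S=[.5734,.2878,np.radians(21.4)]
print(w2l(S,o["ee_pos"]))
c=snap("side","11")
cv2.imwrite("pics/s11c.png",cv2.resize(c["pixels"][270:410,200:340,::-1],None,fx=4,fy=4,interpolation=cv2.INTER_CUBIC))
E
```

```text
t 15.5 pos [574.2 288.5  70.9] jaw 21.34 rpy [115.26  89.96  46.6 ] F [-0.1 -0.1 -0. ] open 85.9 q [26.7 17.   9.8 82.7  0.  95.3]
[ 1.04128536  0.37200528 70.87983065]
```

View pics/s11c.png

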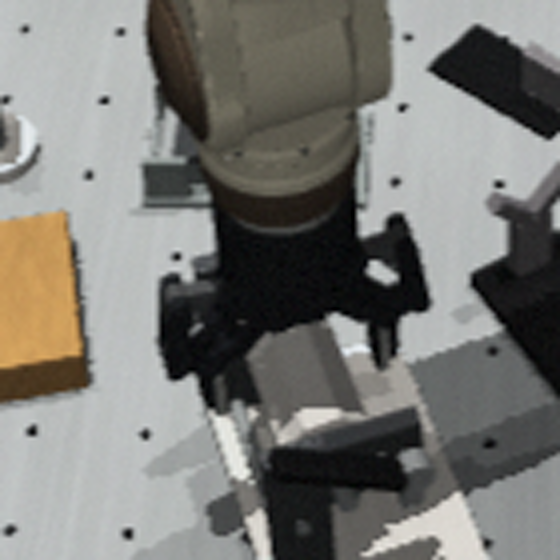

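Request:
apply_moves([
  [[3,-1,0,0,0,0,1],[3,-1,0,0,0,0,0.7],[3,-1,0,0,0,0,0.5],[3,-1,0,0,0,0,0.4],[3,-1,0,0,0,0,0.3],[3,-1,0,0,0,0,0.3],[3,-1,0,0,0,0,0.3],[3,-1,0,0,0,0,0.3],[3,-1,0,0,0,0,0.3]],
], newtons=50)

```text
time: 16.45
ee_pos: [0.5738, 0.2884, 0.0688]
tcp_rot: [101.2, 89.9, 32.6]
wrist_force: [-0.1, -0.0, 5.5]
opening: 0.0497
```

```bash
python3 - <<'E'
from mv import *
from workcell import get_obs
o=get_obs();show(o); S=[.5734,.2878,np.radians(21.4)]
print(w2l(S,o["ee_pos"]))
c=snap("side","12")
cv2.imwrite("pics/s12c.png",cv2.resize(c["pixels"][270:410,200:340,::-1],None,fx=4,fy=4,interpolation=cv2.INTER_CUBIC))
E
```

```text
t 16.45 pos [573.8 288.4  68.8] jaw 21.34 rpy [101.21  89.86  32.55] F [-0.1 -0.   5.5] open 49.7 q [26.7 16.9  9.4 82.3  0.  95.3]
[ 0.58371612  0.39578105 68.84866689]
```

View pics/s12c.png

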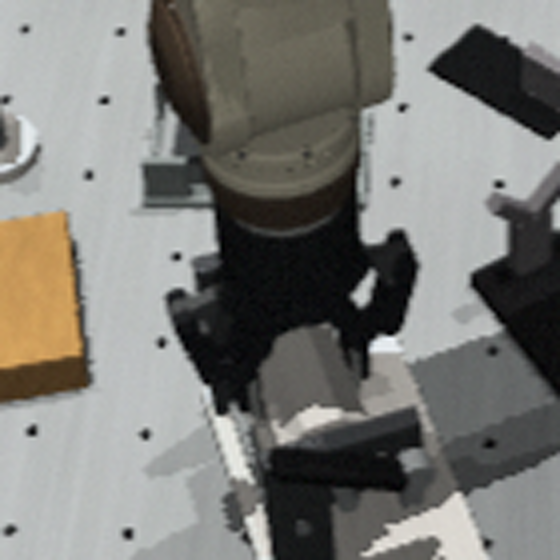

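Request:
apply_moves([
  [[-1,0,0,0,0,0,0.3],[-2,0,0,0,0,0,0.3],[-3,0,0,0,0,0,0.3],[-4,0,0,0,0,0,0.3],[-4,0,0,0,0,0,0.3],[-4,0,0,0,0,0,0.3]],
])

```text
time: 17.1
ee_pos: [0.5737, 0.2883, 0.0727]
tcp_rot: [100.5, 89.9, 31.8]
wrist_force: [-0.4, -0.9, -2.7]
opening: 0.0501
```

Request:
apply_moves([
  [[0,-3,0,0,0,0,0.3],[0,-6,0,0,0,0,0.3],[0,-9,0,0,0,0,0.3],[0,-12,0,0,0,0,0.3],[0,-15,0,0,0,0,0.3],[0,-18,0,0,0,0,0.3],[0,-18.5,0,0,0,0,0.3],[0,-18.5,0,0,0,0,0.3],[0,-18.5,0,0,0,0,0.3]],
])

```text
time: 18.0
ee_pos: [0.5566, 0.2816, 0.0725]
tcp_rot: [98.0, 89.9, 29.3]
wrist_force: [3.6, 0.8, -4.5]
opening: 0.0503
```

```bash
python3 - <<'E'
from mv import *
from workcell import get_obs
o=get_obs();show(o); S=[.5734,.2878,np.radians(21.4)]
print(w2l(S,o["ee_pos"]))
c=snap("side","13")
cv2.imwrite("pics/s13c.png",cv2.resize(c["pixels"][310:410,210:310,::-1],None,fx=6,fy=6,interpolation=cv2.INTER_CUBIC))
E
```

```text
t 18.0 pos [556.6 281.6  72.5] jaw 21.34 rpy [97.95 89.87 29.29] F [ 3.6  0.8 -4.5] open 50.3 q [26.8 14.3  6.6 82.2  0.  95.5]
[-17.86996978   0.36078021  72.51933362]
```

View pics/s13c.png

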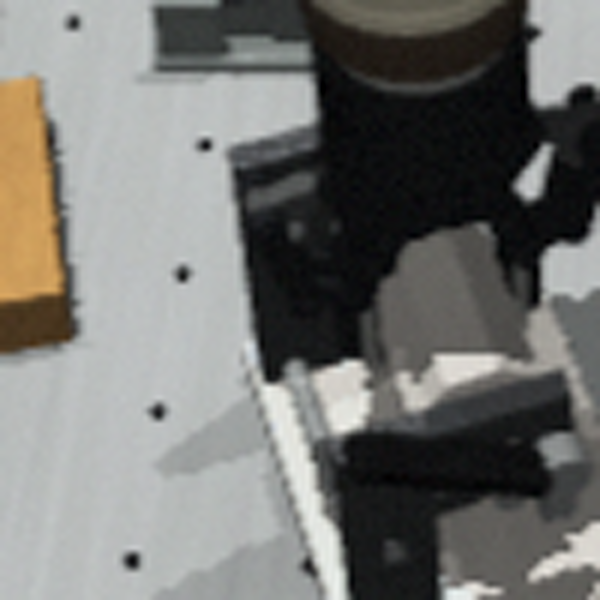

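Request:
apply_moves([
  [[0,0.5,0,0,0,0,0.3],[0,1,0,0,0,0,0.3],[0,1,0,0,0,0,0.3]],
])

```text
time: 18.35
ee_pos: [0.5573, 0.2819, 0.0723]
tcp_rot: [103.3, 89.9, 34.7]
wrist_force: [0.5, -0.3, -4.7]
opening: 0.0498
```

Request:
apply_moves([
  [[4,0,0,0,0,0,0.3],[8,0,0,0,0,0,0.3],[12,0,0,0,0,0,0.3],[12,0,0,0,0,0,0.3]],
])

```text
time: 18.75
ee_pos: [0.5569, 0.2817, 0.0595]
tcp_rot: [140.1, 90.0, 71.5]
wrist_force: [-0.6, -0.1, -2.8]
opening: 0.0501
```

Request:
apply_moves([
  [[4,0,0,0,0,0,0.3],[8,0,0,0,0,0,0.3],[12,0,0,0,0,0,0.3],[16,0,0,0,0,0,0.3],[16,0,0,0,0,0,0.3]],
])

```text
time: 19.25
ee_pos: [0.5567, 0.2816, 0.0426]
tcp_rot: [-102.3, 90.0, -170.9]
wrist_force: [-0.3, 0.2, -4.4]
opening: 0.0498
```

```bash
python3 - <<'E'
from mv import *
from workcell import get_obs
o=get_obs();show(o); S=[.5734,.2878,np.radians(21.4)]
print(w2l(S,o["ee_pos"]))
c=snap("side","14")
cv2.imwrite("pics/s14c.png",cv2.resize(c["pixels"][310:410,210:310,::-1],None,fx=6,fy=6,interpolation=cv2.INTER_CUBIC))
E
```

```text
t 19.25 pos [556.7 281.6  42.6] jaw 21.35 rpy [-102.26   89.96 -170.91] F [-0.3  0.2 -4.4] open 49.8 q [26.8 14.9  4.  79.2  0.  95.5]
[-17.81242915   0.33137149  42.56503046]
```

View pics/s14c.png

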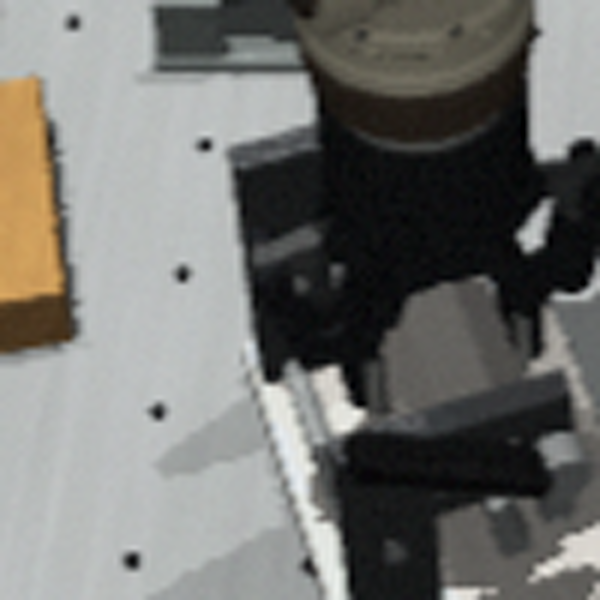

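Request:
apply_moves([
  [[4,0,0,0,0,0,0.3],[8,0,0,0,0,0,0.3],[12,0,0,0,0,0,0.3],[17,0,0,0,0,0,0.3],[17,0,0,0,0,0,0.3],[17,0,0,0,0,0,0.3]],
])

```text
time: 19.9
ee_pos: [0.5567, 0.2816, 0.0259]
tcp_rot: [-106.4, 90.0, -175.1]
wrist_force: [0.9, 0.8, -2.2]
opening: 0.0495
```

Request:
apply_moves([
  [[0,-5,0,0,0,0,0.3],[0,-10,0,0,0,0,0.3],[0,-16,0,0,0,0,0.3],[0,-23,0,0,0,0,0.3],[0,-31,0,0,0,0,0.3],[0,-40,0,0,0,0,0.3],[0,-50,0,0,0,0,0.3],[0,-60,0,0,0,0,0.3],[0,-60,0,0,0,0,0.3]],
])

```text
time: 20.8
ee_pos: [0.4997, 0.2593, 0.0261]
tcp_rot: [-99.0, 89.9, -167.6]
wrist_force: [0.1, 0.3, -3.4]
opening: 0.0499
```

```bash
python3 - <<'E'
from mv import *
from workcell import get_obs
o=get_obs();show(o); S=[.5734,.2878,np.radians(21.4)]
print(w2l(S,o["ee_pos"]))
c=snap("side","15")
cv2.imwrite("pics/s15c.png",cv2.resize(c["pixels"][270:430,200:400,::-1],None,fx=4,fy=4,interpolation=cv2.INTER_CUBIC)[:600,:800])
E
```

```text
t 20.8 pos [499.7 259.3  26.1] jaw 21.35 rpy [ -98.96   89.95 -167.6 ] F [ 0.1  0.3 -3.4] open 49.9 q [27.4  7.  -6.9 76.1  0.  96.1]
[-79.05597309   0.38256569  26.0728595 ]
```

View pics/s15c.png

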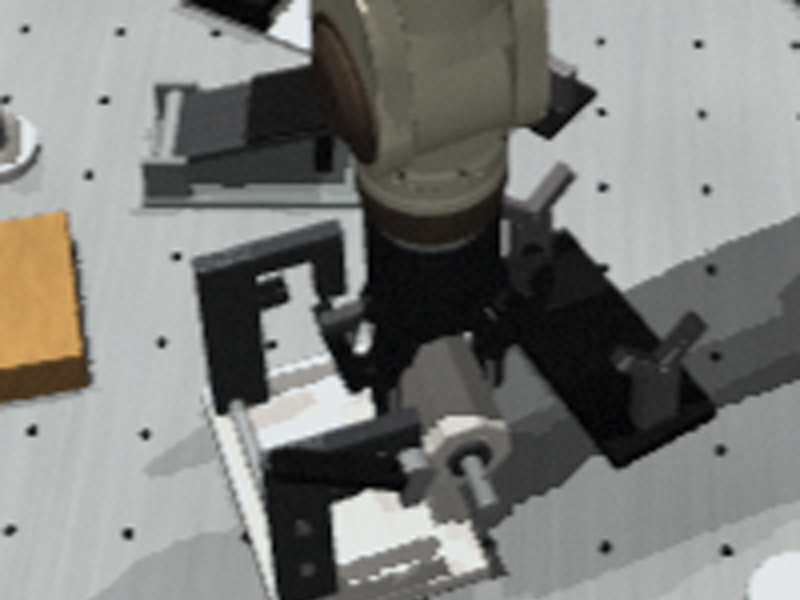

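```bash
python3 - <<'E'
from mv import *
from workcell import get_obs
o=get_obs(); C=[.4096,.1726,np.radians(33.7)]
for z in(.11,): 
    print(row(o,[.4997,.2593,.11],21.35),row(o,[.4096,.1726,.11],33.7))
E
```

```text
[-83.8, -0.8, 0.1, 0.0, -0.0, 0.0] [-83.8, -116.3, 48.0, -0.216, -0.0, 0.0]
```

Request:
apply_moves([
  [[-15,0,0,0,0,0,0.3],[-35,0,0,0,0,0,0.3],[-60,0,0,0,0,0,0.3],[-84,-5,2,0,0,0,0.3],[-84,-25,10,-0.05,0,0,0.3],[-84,-50,20,-0.1,0,0,0.3],[-84,-75,30,-0.15,0,0,0.3],[-84,-95,40,-0.2,0,0,0.3],[-84,-110,46,-0.216,0,0,0.3],[-84,-116,48,-0.216,0,0,0.3],[-84,-116,48,-0.216,0,0,0.3],[-84,-116,48,-0.216,0,0,0.3]],
])

```text
time: 22.05
ee_pos: [0.4106, 0.1732, 0.1107]
tcp_rot: [95.1, 89.9, 38.8]
wrist_force: [0.3, 0.6, -3.5]
opening: 0.0499
```

```bash
python3 - <<'E'
from mv import *
from workcell import get_obs
o=get_obs();show(o); C=[.4096,.1726,np.radians(33.7)]
print(w2l(C,o["ee_pos"]))
c=snap("side","16");t=snap("top","16")
cv2.imwrite("pics/s16c.png",cv2.resize(c["pixels"][240:400,260:460,::-1],None,fx=4,fy=4,interpolation=cv2.INTER_CUBIC)[:600,:800])
cv2.imwrite("pics/t16c.png",cv2.resize(t["pixels"][180:330,150:350,::-1],None,fx=4,fy=4,interpolation=cv2.INTER_CUBIC)[:600,:800])
E
```

```text
t 22.05 pos [410.6 173.2 110.7] jaw 33.7 rpy [95.1  89.94 38.8 ] F [ 0.3  0.6 -3.5] open 49.9 q [ 22.9 -10.3 -14.4  85.8   0.   79.2]
[ 1.13576628e+00 -9.46847627e-02  1.10691481e+02]
```

View pics/s16c.png

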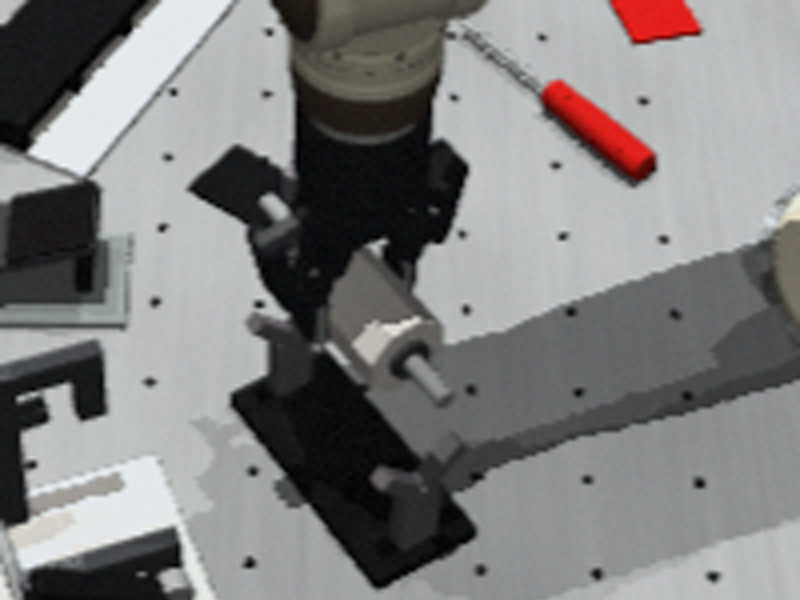

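View pics/t16c.png

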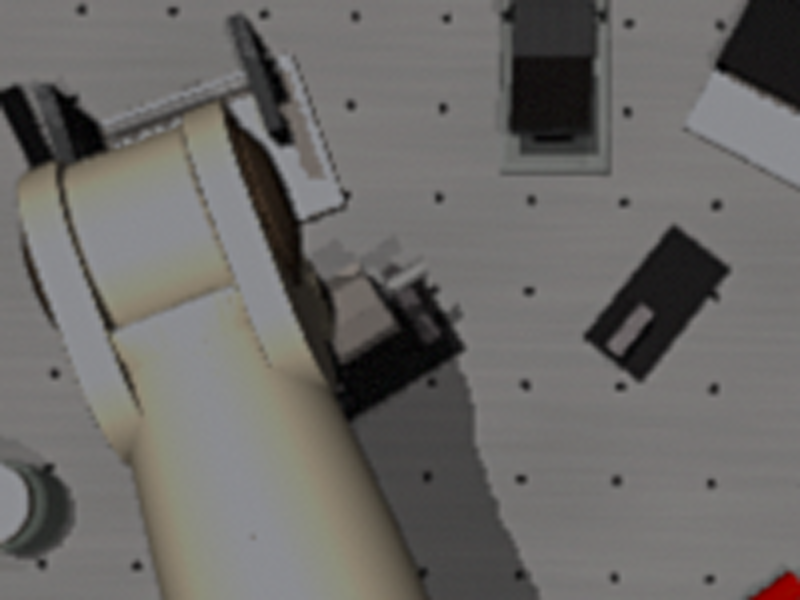

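```bash
python3 - <<'E'
from mv import *
c=load("side16");W=cloud(c).reshape(-1,3);g=[.4129,.1746,np.radians(33.52)]
L=np.array([*(w2l(g,W.T)[:2]),W[:,2]*1000+1.4]).T
k=(L[:,2]>135)&(L[:,2]<178)&(abs(L[:,0])<40)&(abs(L[:,1])<110)
Q=L[k]
for y in range(-100,100,10):
    q=Q[(Q[:,1]>y)&(Q[:,1]<y+10)]
    if len(q)>2: print(y,len(q),"x",np.round(np.percentile(q[:,0],[5,50,95])),"z",np.round(np.percentile(q[:,2],[5,50,95])))
E
```

```text
Traceback (most recent call last):
  File "mv.py", line 22, in w2l
    c,s=np.cos(f[2]),np.sin(f[2]); d=np.array(p)[:2]-f[:2]
                                     ~~~~~~~~~~~~~~~^~~~~~
ValueError: operands could not be broadcast together with shapes (2,307200) (2,)
```

```bash
cat >> mv.py <<'E'
def toL(g,W,dz=0):
    c,s=np.cos(g[2]),np.sin(g[2]);d=W[:,:2]-g[:2]
    return np.stack([d@[c,s],d@[-s,c],W[:,2]-dz],1)*1000
E
python3 - <<'E'
from mv import *
c=load("side16");W=cloud(c).reshape(-1,3);g=[.4129,.1746,np.radians(33.52)]
L=toL(g,W,-.0014)
k=(L[:,2]>130)&(L[:,2]<190)&(abs(L[:,0])<40)&(abs(L[:,1])<110)
Q=L[k]
for y in range(-100,100,10):
    q=Q[(Q[:,1]>y)&(Q[:,1]<y+10)]
    if len(q)>2: print(y,len(q),"x",np.round(np.percentile(q[:,0],[5,50,95])),"z",np.round(np.percentile(q[:,2],[5,50,95])))
E
```

```text
-100 9 x [-1.  5.  9.] z [162. 164. 166.]
-90 16 x [0. 4. 8.] z [162. 165. 169.]
-80 11 x [-2.  4.  9.] z [161. 166. 169.]
-40 3 x [18. 21. 24.] z [176. 178. 179.]
-20 13 x [-25. -18.  20.] z [173. 179. 186.]
-10 47 x [-27. -11.  39.] z [161. 184. 188.]
0 127 x [-34.   8.  39.] z [155. 179. 188.]
10 123 x [-27.  16.  33.] z [153. 180. 188.]
20 82 x [-18.  13.  26.] z [157. 182. 188.]
30 88 x [-17.  13.  26.] z [157. 182. 187.]
40 97 x [-19.  12.  26.] z [158. 182. 189.]
50 211 x [-20.   5.  23.] z [143. 168. 186.]
60 19 x [-3.  2.  6.] z [161. 166. 170.]
70 24 x [-4.  3.  6.] z [160. 165. 169.]
80 26 x [-4.  1.  6.] z [158. 165. 168.]
90 6 x [-4.  1.  3.] z [158. 164. 169.]
```

Request:
apply_moves([
  [[15,-1,0,0,0,0,0.3],[35,-1,0,0,0,0,0.3],[55,-2,0,0,0,0,0.3],[70,-2,0,0,0,0,0.3],[78,-2,0,0,0,0,0.3],[82,-2,0,0,0,0,0.3],[82,-2,0,0,0,0,0.3]],
])

```text
time: 22.85
ee_pos: [0.4087, 0.1721, 0.0281]
tcp_rot: [-145.2, 90.0, 158.6]
wrist_force: [0.2, -1.3, -3.3]
opening: 0.0501
```

```bash
python3 - <<'E'
from mv import *
from workcell import get_obs
o=get_obs();show(o)
c=snap("side","17")
cv2.imwrite("pics/s17c.png",cv2.resize(c["pixels"][260:400,280:460,::-1],None,fx=4.4,fy=4.4,interpolation=cv2.INTER_CUBIC)[:600,:800])
E
```

```text
t 22.85 pos [408.7 172.1  28.1] jaw 33.73 rpy [-145.16   89.98  158.58] F [ 0.2 -1.3 -3.3] open 50.1 q [ 22.8  -9.5 -22.9  76.6   0.   79.1]
```

View pics/s17c.png

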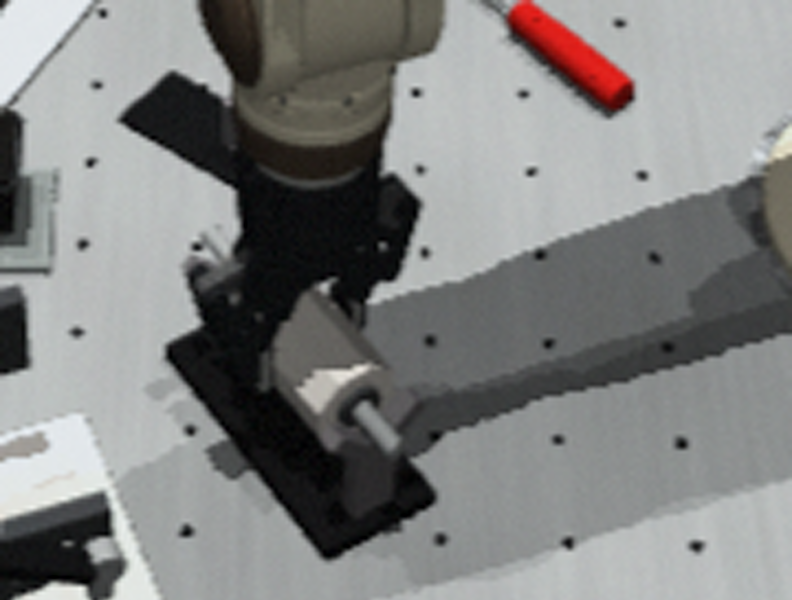

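Request:
apply_moves([
  [[1,0,0,0,0,0,0.3],[2,0,0,0,0,0,0.3],[3,0,0,0,0,0,0.3],[4,0,0,0,0,0,0.3],[4,0,0,0,0,0,0.3]],
])

```text
time: 23.4
ee_pos: [0.4092, 0.1723, 0.0248]
tcp_rot: [95.7, 89.9, 39.4]
wrist_force: [0.0, -0.7, -1.2]
opening: 0.0501
```

Request:
apply_moves([
  [[1,0,0,0,0,0,0.3],[2,0,0,0,0,0,0.3],[2,0,0,0,0,0,0.3]],
])

```text
time: 23.7
ee_pos: [0.4096, 0.1725, 0.0243]
tcp_rot: [92.4, 89.8, 36.1]
wrist_force: [-4.6, -0.5, 11.2]
opening: 0.0498
```

Request:
apply_moves([
  [[-1,0,0,0,0,0,0.62],[-1,0,0,0,0,0,0.7],[-1,0,0,0,0,0,0.85],[-1,0,0,0,0,0,1],[-1,0,0,0,0,0,1],[-1,0,0,0,0,0,1],[-1,0,0,0,0,0,1],[-10,0,0,0,0,0,1],[-25,0,0,0,0,0,1],[-50,0,0,0,0,0,1],[-90,0,0,0,0,0,1],[-130,0,0,0,0,0,1],[-160,0,0,0,0,0,1],[-160,0,0,0,0,0,1]],
])

```text
time: 25.1
ee_pos: [0.4108, 0.173, 0.19]
tcp_rot: [82.7, 89.4, 26.4]
wrist_force: [0.1, -0.1, -0.1]
opening: 0.0855
```

```bash
python3 - <<'E'
from mv import *
from workcell import get_obs
o=get_obs();show(o)
c=snap("side","18")
cv2.imwrite("pics/s18c.png",cv2.resize(c["pixels"][260:400,200:400,::-1],None,fx=4,fy=4,interpolation=cv2.INTER_CUBIC)[:600,:800])
E
```

```text
t 25.1 pos [410.8 173.  190. ] jaw 33.69 rpy [82.69 89.41 26.38] F [ 0.1 -0.1 -0.1] open 85.5 q [ 22.8 -10.   -5.5  94.    0.   79.1]
```

View pics/s18c.png

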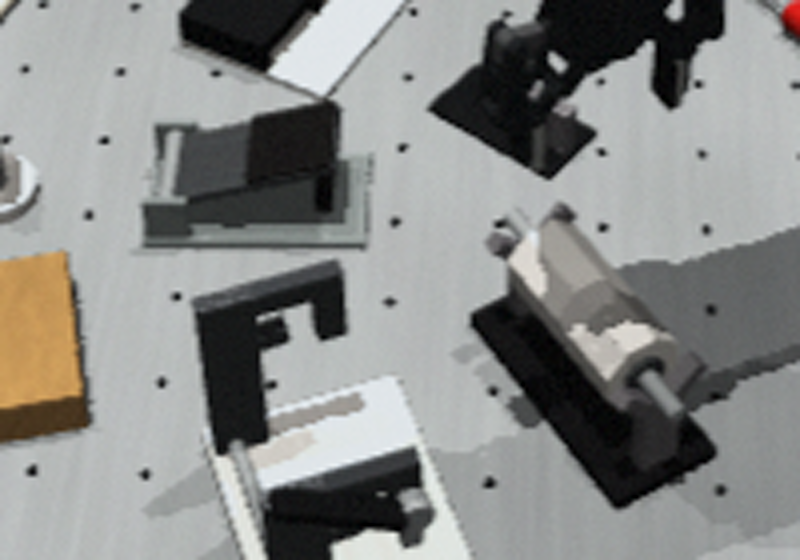

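```bash
python3 - <<'E'
from fit import *
from mv import *
t=snap("top","19");c=snap("side","19")
cv2.imwrite("pics/o19.png",ortho(t,.15,.7,-.55,.0,0.005,1090))
def drumz(z): return (lambda P:octo(P,z0=z)),(lambda P:rod(P,z))
for n in("top19","side19"):
    W=cloud(load(n)).reshape(-1,3);W=W[~np.isnan(W[:,0])]
    for g in([.463,-.06,np.radians(-35)],[.365,-.30,np.radians(-50)]): print(n,"blade",end=" ");fit(W,g,BLADE,rad=.075,zmax=.06)
    print("rack",end=" ");fit(W,[.607,-.25,np.radians(-27)],RACK,rad=.2,zmax=.06)
    print("cradle",end=" ");g=fit(W,[.41,.173,np.radians(33.7)],CRADLE,(vr,)+drumz(.075),rad=.12,zmax=.12)
    # drum alone
    k=(W[:,2]>.085)&(W[:,2]<.115); Q=W[k]; Q=Q[np.hypot(Q[:,0]-g[0],Q[:,1]-g[1])<.07]; print("drum pts rel",np.round(toL(g,Q).mean(0),1), np.round(np.percentile(toL(g,Q),[2,98],axis=0)))
E
```

```text
top19 blade [461.4 -61.8] yaw -37.82 dz -0.1 n 1933 med|r|mm 1.94 mean 2.48
top19 blade [ 375.2 -299.1] yaw -58.05 dz -0.1 n 1985 med|r|mm 1.95 mean 2.45
rack [ 607.7 -248.6] yaw -26.82 dz -0.4 n 13145 med|r|mm 2.26 mean 2.76
cradle [409.3 169.7] yaw 32.94 dz -0.4 n 2825 med|r|mm 2.19 mean 2.76
drum pts rel [ -2.3 -28.   95.6] [[-24. -64.  86.]
 [ 23.   1. 104.]]
side19 blade [467.7 -57.7] yaw -34.96 dz -1.6 n 1071 med|r|mm 1.69 mean 1.98
side19 blade [ 349.2 -311.9] yaw -78.84 dz -2.4 n 388 med|r|mm 1.79 mean 2.13
rack [ 613.6 -247.3] yaw -26.77 dz -1.6 n 7945 med|r|mm 1.76 mean 2.21
cradle [413.  173.9] yaw 33.45 dz -1.4 n 5898 med|r|mm 1.51 mean 1.86
drum pts rel [ 3.8  3.7 94.7] [[-22. -55.  85.]
 [ 23.  56. 102.]]
```

View pics/o19.png

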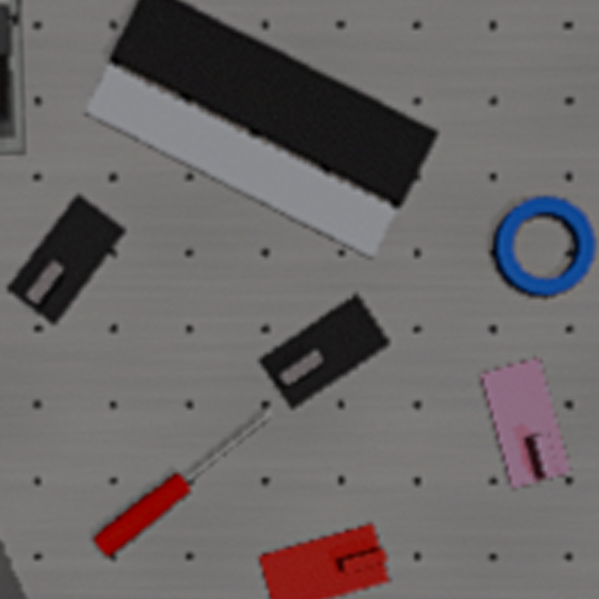

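```bash
cat > seg.py <<'E'
from mv import *
def blades(t,roi=(.2,.7,-.45,0),z=.005,s=2000,rackmask=None):
    im=ortho(t,*roi,z,s); g=im.max(2); m=(g<52).astype(np.uint8)
    m=cv2.morphologyEx(m,cv2.MORPH_CLOSE,np.ones((25,25),np.uint8)); m=cv2.morphologyEx(m,cv2.MORPH_OPEN,np.ones((31,31),np.uint8))
    cs,_=cv2.findContours(m,cv2.RETR_EXTERNAL,cv2.CHAIN_APPROX_NONE); out=[]
    for c in cs:
        (cx,cy),(w,h),a=cv2.minAreaRect(c); L,S=max(w,h)/s*1000,min(w,h)/s*1000
        if not(90<L<130 and 45<S<70): continue
        bx=cv2.boxPoints(((cx,cy),(w,h),a)); e=bx[1]-bx[0]; f=bx[2]-bx[1]; e=e if np.hypot(*e)>np.hypot(*f) else f
        yaw=np.degrees(np.arctan2(-e[0],-e[1])); 
        yaw=(yaw+90)%180-90
        out.append((roi[1]-cy/s,roi[3]-cx/s,yaw,L,S))
    return out
E
python3 - <<'E'
from seg import *
for n in("top0","top9","top19"):
    print(n,[np.round(np.array(b)*[1000,1000,1,1,1],1).tolist() for b in blades(load(n))])
c=load("side19")
print([np.round(np.array(b)*[1000,1000,1,1,1],1).tolist() for b in blades(c)])
E
```

```text
top0 [[350.1, -307.7, -50.6, 109.6, 62.2], [459.7, -60.5, -38.2, 111.8, 58.9]]
top9 [[377.8, -297.2, -56.3, 108.4, 54.4], [459.4, -60.7, -37.5, 112.0, 58.9]]
top19 [[377.5, -296.9, -56.3, 109.1, 54.5], [459.0, -60.9, -37.2, 113.1, 59.3]]
[]
```

```bash
cat >> seg.py <<'E'
def ribs(c,guesses,r=.04):
    W=cloud(c).reshape(-1,3); out=[]
    for g in guesses:
        k=(W[:,2]>.030)&(W[:,2]<.052)&(np.hypot(W[:,0]-g[0],W[:,1]-g[1])<r); Q=W[k]
        k2=Q[:,2]>.037; m=Q[k2].mean(0) if k2.any() else None
        r_=cv2.minAreaRect(np.float32(Q[:,:2]*1000)) if len(Q)>4 else None
        out.append((k.sum(),k2.sum(),None if m is None else np.round(m*1000,1),r_))
    return out
E
python3 - <<'E'
from seg import *
for n in("top0","top9","top19","side0","side19"):
    for r in ribs(load(n),[(.436,-.040),(.36,-.27)]): print(n,r)
from workcell import get_obs
o=get_obs();show(o)
print(row(o,[.436,-.040,.1],53))
E
```

```text
top0 (np.int64(58), np.int64(54), array([435.9, -42. ,  42.3]), ((435.8143310546875, -41.94892883300781), (12.010372161865234, 39.892311096191406), 54.19206237792969))
top0 (np.int64(36), np.int64(36), array([ 330.1, -287.8,   42.3]), ((328.13140869140625, -286.2718505859375), (9.292844772338867, 36.07026672363281), 38.66510009765625))
top9 (np.int64(61), np.int64(55), array([435.7, -42. ,  42.7]), ((435.65966796875, -41.6053466796875), (12.269618034362793, 39.295257568359375), 53.80155944824219))
top9 (np.int64(60), np.int64(56), array([ 359.2, -272.3,   43.1]), ((359.1143798828125, -272.17718505859375), (11.20455265045166, 41.252864837646484), 34.35443115234375))
top19 (np.int64(60), np.int64(53), array([435.9, -42.2,  42.5]), ((435.92340087890625, -42.140350341796875), (11.854446411132812, 39.488685607910156), 54.09684371948242))
top19 (np.int64(59), np.int64(53), array([ 359.3, -272.3,   43.2]), ((359.3786315917969, -272.15869140625), (11.6969575881958, 40.073883056640625), 34.27776336669922))
side0 (np.int64(81), np.int64(56), array([441.2, -37.6,  41.1]), ((441.5169677734375, -37.834205627441406), (17.704792022705078, 41.978492736816406), 51.39924240112305))
side0 (np.int64(55), np.int64(33), array([ 332.6, -281.4,   41.9]), ((333.7571716308594, -282.05029296875), (17.13943099975586, 44.89167404174805), 35.27574920654297))
side19 (np.int64(35), np.int64(22), array([435.4, -33.4,  40.9]), ((437.6099853515625, -35.77130889892578), (15.332162857055664, 33.101558685302734), 52.01975631713867))
side19 (np.int64(0), np.int64(0), None, None)
t 25.25 pos [409.3 172.3 184.6] jaw 33.69 rpy [90.53 89.82 34.22] F [ 0.   0.3 -0.1] open 85.8 q [22.8 -9.9 -6.  93.8  0.  79.1]
[84.3, -95.8, 191.5, -0.337, 0.001, -0.003]
```

o19 shows four blade-shaped things: black at (67,260), black at (325,350), red at (325,562) and pink at (525,425). Only the two black plates with grey ribs fit; red and pink are excluded. I'm going to the first black one.

Request:
apply_moves([
  [[0,-22,45,-0.1,0,0,0.5],[0,-45,90,-0.2,0,0,0.5],[10,-65,135,-0.3,0,0,0.5],[40,-88,175,-0.34,0,0,0.5],[70,-96,191,-0.34,0,0,0.5],[100,-96,191,-0.34,0,0,0.5],[130,-96,191,-0.34,0,0,0.5],[130,-96,191,-0.34,0,0,0.5],[130,-96,191,-0.34,0,0,0.5]],
])

```text
time: 26.15
ee_pos: [0.435, -0.0395, 0.0542]
tcp_rot: [98.6, 89.9, 61.7]
wrist_force: [0.2, 0.4, 0.6]
opening: 0.0426
```

```bash
python3 - <<'E'
from mv import *
from workcell import get_obs
o=get_obs();show(o)
print(row(o,[.437,-.0406,-.02],53.5))
c=snap("side","20")
cv2.imwrite("pics/s20c.png",cv2.resize(c["pixels"][180:340,260:440,::-1],None,fx=4,fy=4,interpolation=cv2.INTER_CUBIC)[:600,:800])
E
```

```text
t 26.15 pos [435.  -39.5  54.2] jaw 53.17 rpy [98.56 89.87 61.73] F [0.2 0.4 0.6] open 42.6 q [ -5.3 -11.  -21.3  79.7   0.1  31.6]
[74.2, 0.2, 2.3, -0.006, -0.0, -0.002]
```

View pics/s20c.png

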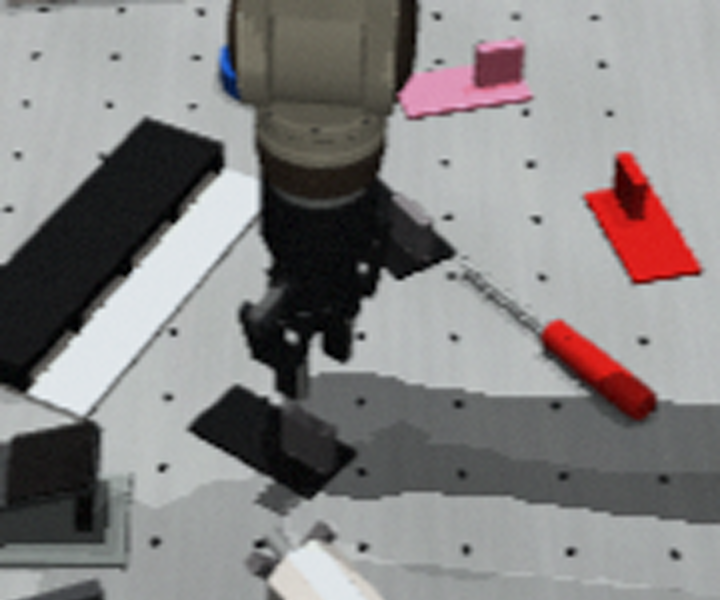

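Request:
apply_moves([
  [[20,0,2,0,0,0,0.5],[40,0,2,0,0,0,0.5],[58,0,2,0,0,0,0.5],[70,0,2,0,0,0,0.5],[74,0,2,0,0,0,0.5],[74,0,2,0,0,0,0.5]],
])

```text
time: 26.8
ee_pos: [0.438, -0.0405, -0.0181]
tcp_rot: [62.7, 89.8, 25.9]
wrist_force: [-0.6, -0.0, 0.4]
opening: 0.0424
```

```bash
python3 - <<'E'
from mv import *
from workcell import get_obs
o=get_obs();show(o)
c=snap("side","21")
cv2.imwrite("pics/s21c.png",cv2.resize(c["pixels"][220:340,270:390,::-1],None,fx=5,fy=5,interpolation=cv2.INTER_CUBIC)[:600,:800])
E
```

```text
t 26.8 pos [438.  -40.5 -18.1] jaw 53.2 rpy [62.67 89.77 25.87] F [-0.6 -0.   0.4] open 42.4 q [ -5.4  -8.9 -27.6  71.1   0.1  31.4]
```

View pics/s21c.png

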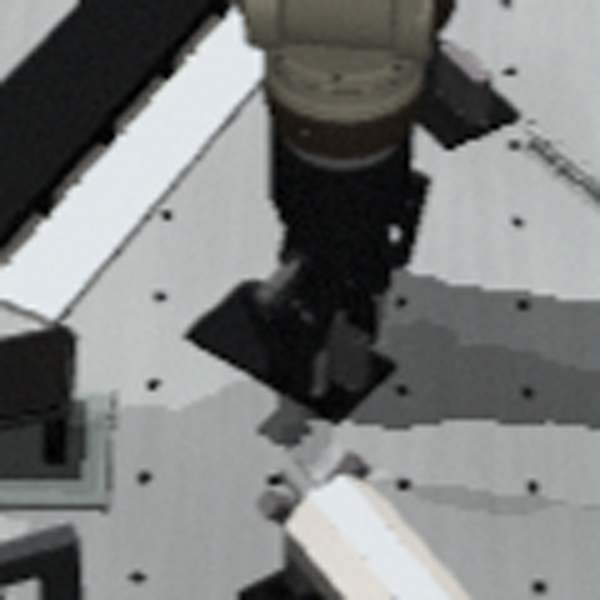

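Request:
apply_moves([
  [[1,0,0,0,0,0,0.3],[1,0,0,0,0,0,0.15],[1,0,0,0,0,0,0.05],[1,0,0,0,0,0,0],[1,0,0,0,0,0,0],[1,0,0,0,0,0,0],[1,0,0,0,0,0,0]],
], newtons=60)

```text
time: 27.55
ee_pos: [0.4389, -0.0407, -0.0179]
tcp_rot: [50.5, 89.7, 13.7]
wrist_force: [-0.7, -0.2, 6.4]
opening: 0.0109
```

```bash
python3 - <<'E'
from mv import *
from workcell import get_obs
o=get_obs();show(o)
RK=[.609,-.250,np.radians(-26.9)]
print(row(o,o["ee_pos"]+[0,0,.05],jaw(o)))
p=l2w(RK,(-145,108,0)); p[2]=.04; print(p,row(o,p,63.1))
E
```

```text
t 27.55 pos [438.9 -40.7 -17.9] jaw 53.19 rpy [50.54 89.67 13.74] F [-0.7 -0.2  6.4] open 10.9 q [ -5.4  -8.9 -27.5  71.    0.1  31.4]
[-50.0, 0.2, 0.2, -0.0, 0.004, -0.004]
[ 0.52855231 -0.08808283  0.04      ] [-57.4, 16.0, 100.4, -0.173, 0.004, -0.004]
```

Request:
apply_moves([
  [[-10,0,0,0,0,0,0],[-25,0,0,0,0,0,0],[-45,0,0,0,0,0,0],[-57,4,25,-0.05,0,0,0],[-57,8,50,-0.1,0,0,0],[-57,12,75,-0.15,0,0,0],[-57,16,100,-0.173,0,0,0],[-57,16,100,-0.173,0,0,0],[-57,16,100,-0.173,0,0,0]],
])

```text
time: 28.45
ee_pos: [0.5279, -0.0879, 0.0395]
tcp_rot: [47.4, 89.7, 20.4]
wrist_force: [-0.8, 1.1, -0.6]
opening: 0.0114
```

```bash
python3 - <<'E'
from mv import *
from workcell import get_obs
o=get_obs();show(o)
c=snap("side","22");t=snap("top","22")
cv2.imwrite("pics/s22c.png",cv2.resize(c["pixels"][190:310,250:390,::-1],None,fx=5,fy=5,interpolation=cv2.INTER_CUBIC)[:600,:800])
cv2.imwrite("pics/t22c.png",cv2.resize(t["pixels"][160:280,270:450,::-1],None,fx=4.4,fy=4.4,interpolation=cv2.INTER_CUBIC)[:600,:800])
E
```

```text
t 28.45 pos [527.9 -87.9  39.5] jaw 63.06 rpy [47.35 89.73 20.41] F [-0.8  1.1 -0.6] open 11.4 q [ -9.5   2.6 -10.1  77.    0.1  17.4]
```

View pics/s22c.png

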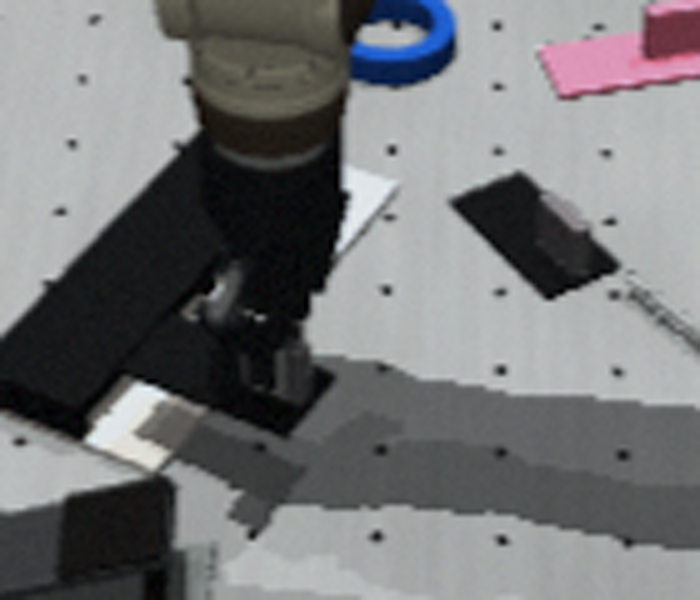

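View pics/t22c.png

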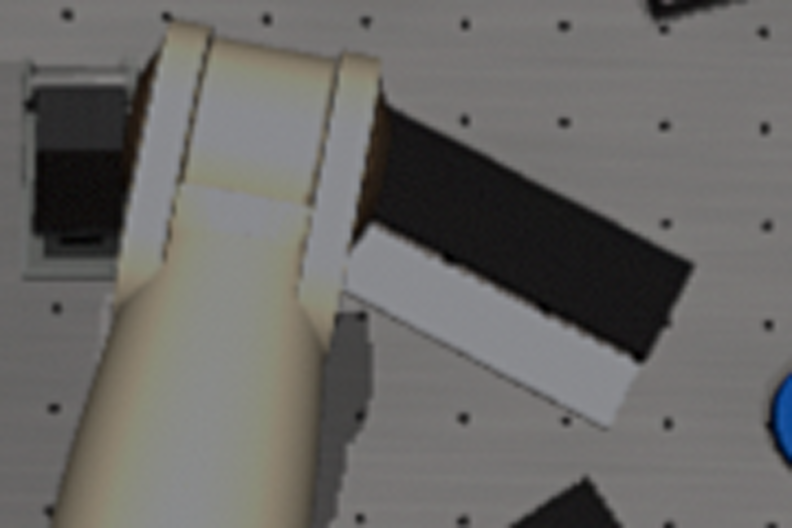

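```bash
cat >> seg.py <<'E'
def held(c,rk,dz,zlo,zhi,yc,verbose=1):
    W=cloud(c).reshape(-1,3);L=toL(rk,W,dz)
    k=(L[:,2]>zlo)&(L[:,2]<zhi)&(abs(L[:,1]-yc)<45)&(L[:,0]>-190)&(L[:,0]<-38)
    px=c["pixels"].reshape(-1,3).max(1); 
    Q=L[k&(px<60)]
    r=cv2.minAreaRect(np.float32(Q[:,:2])); print(len(Q),"rect",r,"x rng",np.round(np.percentile(Q[:,0],[1,99]),1),"y rng",np.round(np.percentile(Q[:,1],[1,99]),1))
    for x in range(-180,-38,10):
        q=Q[(Q[:,0]>x)&(Q[:,0]<x+10)]
        if len(q)>3: print(x,len(q),"y",np.round(np.percentile(q[:,1],[3,97]),1),"z",np.round(np.percentile(q[:,2],[10,50,90]),1))
E
python3 - <<'E'
from seg import *
held(load("side22"),[.6135,-.2473,np.radians(-26.8)],-.0016,50,72,108)
E
```

```text
428 rect ((-114.69052124023438, 108.03730773925781), (60.83249282836914, 114.57274627685547), 88.71284484863281) x rng [-170.3  -58. ] y rng [ 80.  137.5]
-180 6 y [ 96.7 136.1] z [64.4 65.1 66.5]
-170 50 y [ 81.2 135.8] z [59.  62.2 65.4]
-160 34 y [ 81.1 135.6] z [59.4 62.9 67. ]
-150 22 y [113.6 137.5] z [59.2 62.  64.5]
-140 27 y [111.8 137.5] z [58.8 62.9 66. ]
-130 28 y [110.8 135.4] z [59.4 62.5 65.7]
-120 36 y [ 94.1 135.7] z [59.5 61.8 65.3]
-110 38 y [ 94.  133.9] z [59.2 61.6 63.7]
-100 42 y [ 91.5 134. ] z [58.7 61.9 64.8]
-90 46 y [ 85.1 134.1] z [59.2 62.1 64.8]
-80 47 y [ 81.4 135.6] z [59.5 62.4 65.6]
-70 42 y [ 80.2 135.3] z [58.4 62.1 65.2]
-60 10 y [ 86.2 126. ] z [56.9 58.5 59.9]
```

Request:
apply_moves([
  [[15,0,0,0,0,0,0],[30,0,0,0,0,0,0],[42,0,0,0,0,0,0],[49,0,0,0,0,0,0],[49,0,0,0,0,0,0],[49,0,0,0,0,0,0]],
])

```text
time: 29.15
ee_pos: [0.5277, -0.0875, -0.0093]
tcp_rot: [44.4, 89.7, 17.5]
wrist_force: [0.6, 0.2, -0.4]
opening: 0.0112
```

Request:
apply_moves([
  [[0,0,6,0,0,0,0],[0,0,12,0,0,0,0],[0,0,18,0,0,0,0],[0,0,24,0,0,0,0],[0,0,30,0,0,0,0],[0,0,36,0,0,0,0],[0,0,42,0,0,0,0],[0,0,42,0,0,0,0]],
])

```text
time: 29.95
ee_pos: [0.5658, -0.1068, -0.0092]
tcp_rot: [43.2, 89.7, 16.3]
wrist_force: [0.0, -0.2, -1.5]
opening: 0.011
```

```bash
python3 - <<'E'
from mv import *
from workcell import get_obs
o=get_obs();show(o)
c=snap("side","23")
cv2.imwrite("pics/s23c.png",cv2.resize(c["pixels"][190:310,230:370,::-1],None,fx=5,fy=5,interpolation=cv2.INTER_CUBIC)[:600,:800])
E
```

```text
t 29.95 pos [ 565.8 -106.8   -9.2] jaw 63.08 rpy [43.18 89.7  16.26] F [ 0.  -0.2 -1.5] open 11.0 q [-10.8   9.4  -8.3  72.1   0.1  16.2]
```

View pics/s23c.png

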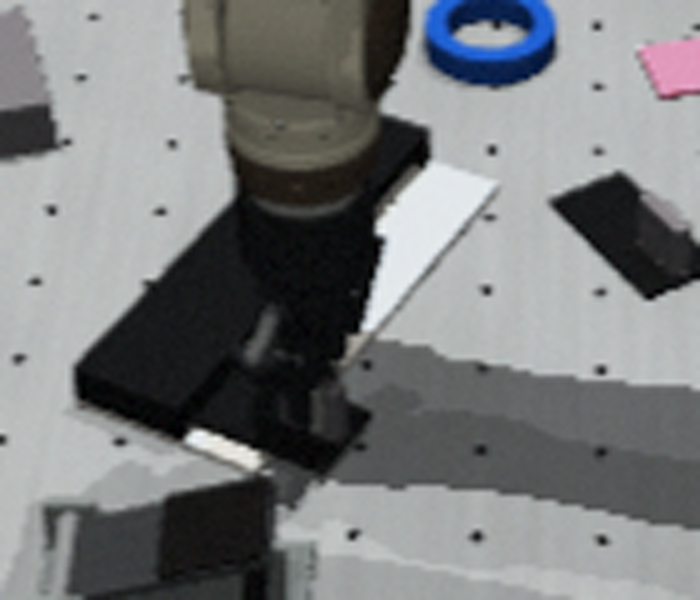

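Request:
apply_moves([
  [[0,0,6,0,0,0,0],[0,0,12,0,0,0,0],[0,0,18,0,0,0,0],[0,0,24,0,0,0,0],[0,0,29,0,0,0,0],[0,0,33,0,0,0,0],[0,0,36,0,0,0,0],[0,0,36,0,0,0,0],[0,0,36,0,0,0,0]],
])

```text
time: 30.9
ee_pos: [0.5974, -0.1229, -0.0092]
tcp_rot: [47.8, 89.7, 20.9]
wrist_force: [-0.2, 0.1, -1.6]
opening: 0.0111
```

Request:
apply_moves([
  [[0,0,1,0,0,0,0],[0,0,2,0,0,0,0],[0,0,3,0,0,0,0],[0,0,4,0,0,0,0],[0,0,4,0,0,0,0]],
])

```text
time: 31.4
ee_pos: [0.6011, -0.1247, -0.0092]
tcp_rot: [46.8, 89.7, 19.9]
wrist_force: [-0.7, 0.1, -0.7]
opening: 0.0111
```

Request:
apply_moves([
  [[0,0,1,0,0,0,0],[0,0,2,0,0,0,0],[0,0,3,0,0,0,0],[0,0,3,0,0,0,0]],
])

```text
time: 31.8
ee_pos: [0.6022, -0.1255, -0.0096]
tcp_rot: [92.2, 89.8, 65.3]
wrist_force: [-7.4, 3.2, 0.8]
opening: 0.0111
```

Request:
apply_moves([
  [[1,0,0,0,0,0,0],[2,0,0,0,0,0,0],[2,0,0,0,0,0,0.2],[2,0,0,0,0,0,0.35],[2,0,0,0,0,0,0.4],[2,0,0,0,0,0,0.4],[-10,0,0,0,0,0,0.4],[-30,0,0,0,0,0,0.4],[-60,0,0,0,0,0,0.4],[-90,0,0,0,0,0,0.4],[-110,0,0,0,0,0,0.4],[-110,0,0,0,0,0,0.4]],
])

```text
time: 33.0
ee_pos: [0.6038, -0.1262, 0.1051]
tcp_rot: [38.6, 89.6, 11.7]
wrist_force: [0.1, -0.0, -0.1]
opening: 0.0343
```

```bash
python3 - <<'E'
from seg import *
from workcell import get_obs
o=get_obs();show(o)
c=snap("side","24");t=snap("top","24")
cv2.imwrite("pics/s24c.png",cv2.resize(c["pixels"][190:310,230:370,::-1],None,fx=5,fy=5,interpolation=cv2.INTER_CUBIC)[:600,:800])
print([np.round(np.array(b)*[1000,1000,1,1,1],1).tolist() for b in blades(t)])
print(ribs(t,[(.36,-.272)]))
print(row(o,[.3605,-.271,.1],34.0), row(o,[.3605,-.271,-.018],34.0))
E
```

```text
t 33.0 pos [ 603.8 -126.2  105.1] jaw 63.1 rpy [38.63 89.57 11.73] F [ 0.1 -0.  -0.1] open 34.3 q [-11.9  12.9   8.5  85.2   0.2  15. ]
[[377.5, -296.9, -56.2, 109.2, 54.7]]
[(np.int64(59), np.int64(56), array([ 358.8, -271.7,   43.1]), ((359.00732421875, -272.03045654296875), (11.149887084960938, 40.8529167175293), 34.47850799560547))]
[3.1, -239.2, -151.5, 0.508, 0.005, -0.006] [121.1, -239.8, -152.2, 0.508, 0.005, -0.006]
```

View pics/s24c.png

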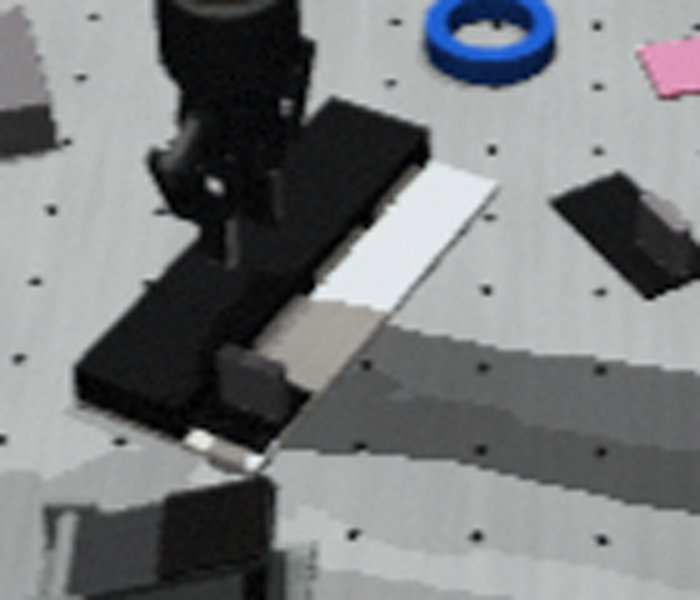

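View pics/top24.png

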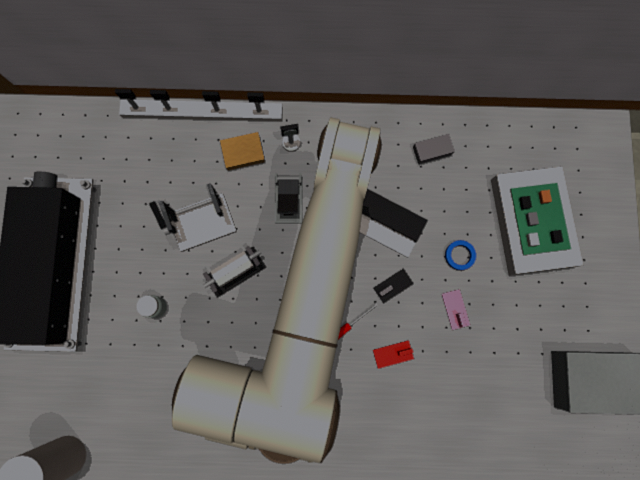

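Request:
apply_moves([
  [[3,-45,-30,0.1,0,0,0.5],[3,-90,-60,0.2,0,0,0.5],[3,-135,-90,0.3,0,0,0.5],[3,-180,-115,0.4,0,0,0.5],[3,-220,-140,0.5,0,0,0.5],[20,-240,-152,0.508,0,0,0.5],[40,-240,-152,0.508,0,0,0.5],[40,-240,-152,0.508,0,0,0.5],[40,-240,-152,0.508,0,0,0.5]],
])

```text
time: 34.0
ee_pos: [0.3581, -0.2706, 0.0598]
tcp_rot: [122.9, 89.8, 66.9]
wrist_force: [0.1, 0.1, 0.1]
opening: 0.0424
```

```bash
python3 - <<'E'
from mv import *
from workcell import get_obs
o=get_obs();show(o)
print(row(o,[.360,-.2707,-.018],34.0))
c=snap("side","25")
cv2.imwrite("pics/s25c.png",cv2.resize(c["pixels"][170:290,310:430,::-1],None,fx=5,fy=5,interpolation=cv2.INTER_CUBIC)[:600,:800])
E
```

```text
t 34.0 pos [ 358.1 -270.6   59.8] jaw 34.0 rpy [122.91  89.78  66.91] F [0.1 0.1 0.1] open 42.4 q [-37.2  -9.3 -19.2  80.1   0.2  18.8]
[77.8, 1.3, 1.3, -0.0, -0.002, -0.003]
```

View pics/s25c.png

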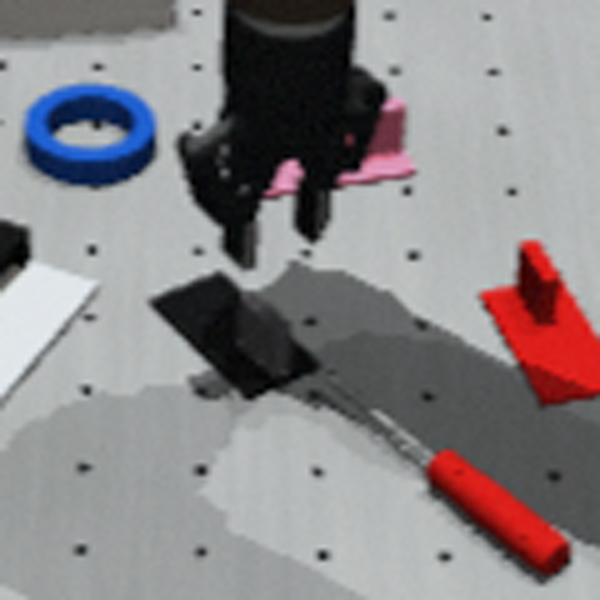

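This is the black blade with the grey rib at crop (235,330), and the fingers straddle it from above. I'll descend and grip.

Request:
apply_moves([
  [[20,1,1,0,0,0,0.5],[40,1,1,0,0,0,0.5],[60,1,1,0,0,0,0.5],[73,1,1,0,0,0,0.5],[78,1,1,0,0,0,0.5],[78,1,1,0,0,0,0.5],[78,1,1,0,0,0,0.3],[78,1,1,0,0,0,0.15],[78,1,1,0,0,0,0],[78,1,1,0,0,0,0],[78,1,1,0,0,0,0],[78,1,1,0,0,0,0],[78,1,1,0,0,0,0]],
], newtons=60)

```text
time: 35.35
ee_pos: [0.3609, -0.2713, -0.0164]
tcp_rot: [79.4, 89.8, 23.4]
wrist_force: [-0.3, 0.6, 6.6]
opening: 0.0109
```

```bash
python3 - <<'E'
from mv import *
from workcell import get_obs
o=get_obs();show(o)
RK=[.609,-.250,np.radians(-26.9)]
p=l2w(RK,(-145,-36,0)); p[2]=.04; print(p,row(o,p,63.1))
E
```

```text
t 35.35 pos [ 360.9 -271.3  -16.4] jaw 34.03 rpy [79.37 89.75 23.4 ] F [-0.3  0.6  6.6] open 10.9 q [-37.1  -7.2 -25.9  71.2   0.2  18.9]
[ 0.46340171 -0.21650168  0.04      ] [-55.9, 115.8, 12.0, -0.507, 0.002, -0.004]
```

Request:
apply_moves([
  [[-10,0,0,0,0,0,0],[-25,0,0,0,0,0,0],[-45,10,1,0,0,0,0],[-56,25,3,-0.08,0,0,0],[-56,45,5,-0.18,0,0,0],[-56,65,7,-0.28,0,0,0],[-56,85,9,-0.38,0,0,0],[-56,105,11,-0.46,0,0,0],[-56,116,12,-0.507,0,0,0],[-56,116,12,-0.507,0,0,0],[-56,116,12,-0.507,0,0,0]],
])

```text
time: 36.45
ee_pos: [0.463, -0.2165, 0.0401]
tcp_rot: [54.9, 89.8, 27.9]
wrist_force: [0.1, -0.1, -1.4]
opening: 0.0109
```

```bash
python3 - <<'E'
from seg import *
from workcell import get_obs
o=get_obs();show(o)
c=snap("side","26")
cv2.imwrite("pics/s26c.png",cv2.resize(c["pixels"][170:290,260:400,::-1],None,fx=5,fy=5,interpolation=cv2.INTER_CUBIC)[:600,:800])
held(c,[.6135,-.2473,np.radians(-26.8)],-.0016,50,72,-36)
E
```

```text
t 36.45 pos [ 463.  -216.5   40.1] jaw 63.0 rpy [54.86 89.78 27.85] F [ 0.1 -0.1 -1.4] open 10.9 q [-25.2  -0.5 -13.2  77.2   0.2   1.8]
386 rect ((-112.86813354492188, -34.2189826965332), (61.591941833496094, 110.9688720703125), 87.4830093383789) x rng [-167.2  -58.7] y rng [-63.   -4.7]
-170 45 y [-61.6  -8.3] z [56.6 61.6 66. ]
-160 33 y [-37.5  -8. ] z [58.1 61.2 67.5]
-150 21 y [-30.9  -2.7] z [59.  62.3 64.8]
-140 24 y [-34.7  -7.7] z [58.8 61.5 64.4]
-130 24 y [-33.2  -8. ] z [58.6 61.5 66.8]
-120 30 y [-46.2  -9.6] z [58.1 61.2 64. ]
-110 40 y [-61.8  -7.3] z [57.8 61.6 64.2]
-100 38 y [-58.7  -7.3] z [58.1 60.9 64.8]
-90 43 y [-59.9  -7.7] z [58.  61.1 64.5]
-80 39 y [-60.5  -8.1] z [58.3 61.8 63.8]
-70 37 y [-61.8  -8.5] z [57.7 60.2 63.9]
-60 12 y [-62.6 -10.9] z [58.5 59.7 61.8]
```

View pics/s26c.png

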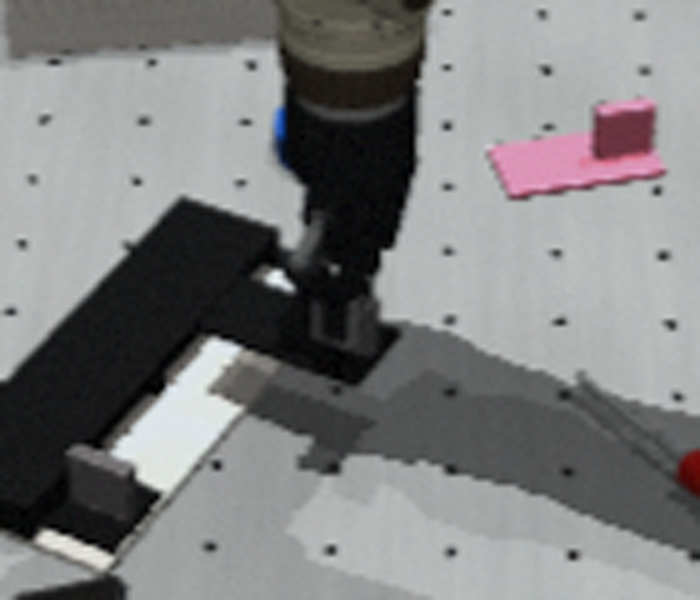

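Request:
apply_moves([
  [[15,-1,0,0,0,0,0],[30,-1,0,0,0,0,0],[42,-1,0,0,0,0,0],[48,-1,0,0,0,0,0],[48,-1,0,0,0,0,0],[48,-1,0,0,0,0,0]],
])

```text
time: 37.1
ee_pos: [0.4626, -0.2175, -0.0078]
tcp_rot: [53.3, 89.8, 26.2]
wrist_force: [-0.6, -0.6, -0.9]
opening: 0.0107
```

Request:
apply_moves([
  [[0,0,6,0,0,0,0],[0,0,12,0,0,0,0],[0,0,18,0,0,0,0],[0,0,24,0,0,0,0],[0,0,30,0,0,0,0],[0,0,36,0,0,0,0],[0,0,42,0,0,0,0],[0,0,42,0,0,0,0]],
])

```text
time: 37.9
ee_pos: [0.5007, -0.2369, -0.0078]
tcp_rot: [51.8, 89.8, 24.8]
wrist_force: [0.5, 1.1, -1.3]
opening: 0.0107
```

Request:
apply_moves([
  [[0,0,6,0,0,0,0],[0,0,12,0,0,0,0],[0,0,18,0,0,0,0],[0,0,24,0,0,0,0],[0,0,29,0,0,0,0],[0,0,33,0,0,0,0],[0,0,36,0,0,0,0],[0,0,38,0,0,0,0],[0,0,38,0,0,0,0]],
])

```text
time: 38.8
ee_pos: [0.5346, -0.2542, -0.0078]
tcp_rot: [52.7, 89.8, 25.7]
wrist_force: [0.2, 0.5, -1.7]
opening: 0.0111
```

Request:
apply_moves([
  [[0,0,1,0,0,0,0],[0,0,2,0,0,0,0],[0,0,3,0,0,0,0],[0,0,4,0,0,0,0],[0,0,4,0,0,0,0]],
])

```text
time: 39.3
ee_pos: [0.5356, -0.255, -0.0083]
tcp_rot: [139.5, 89.8, 112.5]
wrist_force: [-12.2, 5.2, 3.7]
opening: 0.011
```

Request:
apply_moves([
  [[1,0,-1,0,0,0,0],[2,0,-1,0,0,0,0],[2,0,-1,0,0,0,0.2],[2,0,-1,0,0,0,0.35],[2,0,-1,0,0,0,0.4],[2,0,-1,0,0,0,0.4],[-10,0,-1,0,0,0,0.4],[-30,0,-1,0,0,0,0.4],[-60,0,-1,0,0,0,0.4],[-100,0,-1,0,0,0,0.4],[-150,0,-20,0,0,0,0.4],[-200,0,-70,0,0,0,0.4],[-230,0,-120,0,0,0,0.4],[-250,0,-170,0,0,0,0.4],[-250,-40,-200,0,0,0,0.4],[-250,-80,-200,0,0,0,0.4],[-250,-120,-200,0,0,0,0.4],[-250,-150,-200,0,0,0,0.4],[-250,-150,-200,0,0,0,0.4]],
])

```text
time: 41.2
ee_pos: [0.288, -0.3008, 0.2428]
tcp_rot: [139.5, 89.9, 112.2]
wrist_force: [-0.9, 0.2, -0.4]
opening: 0.0339
```

```bash
python3 - <<'E'
from seg import *
from fit import *
from workcell import get_obs
o=get_obs();show(o)
c=snap("side","27");t=snap("top","27")
cv2.imwrite("pics/s27c.png",cv2.resize(c["pixels"][180:430,180:430,::-1],None,fx=2.4,fy=2.4,interpolation=cv2.INTER_CUBIC)[:600,:800])
print([np.round(np.array(b)*[1000,1000,1,1,1],1).tolist() for b in blades(t)])
for n,g in(("top27",[.607,-.2500,np.radians(-26.9),-.0005]),("side27",[.6135,-.2473,np.radians(-26.8),-.0016])):
    W=cloud(load(n)).reshape(-1,3);W=W[~np.isnan(W[:,0])]
    L=toL(g,W,g[3])
    for y in(-36,108):
        k=(abs(L[:,1]-y)<25)&(L[:,0]>-120)&(L[:,0]<-20)&(L[:,2]>38)&(L[:,2]<60)
        Q=L[k]; print(n,y,len(Q),"rib x",np.round(np.percentile(Q[:,0],[3,50,97]),1) if len(Q) else "","y",np.round(np.median(Q[:,1]),1),"z",np.round(np.median(Q[:,2]),1), "expected x -82..-42, y",y,"z 49")
    m=lambda P:octo(P,z0=.075); r=lambda P:rod(P,.075)
    print("cradle ",end="");gc=fit(W,[.41,.173,np.radians(33.7)],CRADLE,(vr,m,r),rad=.12,zmax=.13)
    # drum alone fit: points above z 62mm between the rests
    Lc=toL(gc,W,gc[3]); kk=(Lc[:,2]>93)&(Lc[:,2]<115)&(abs(Lc[:,1])<75)&(abs(Lc[:,0])<35); q=Lc[kk]
    print("drum top: x",np.round(np.percentile(q[:,0],[3,50,97]),1),"y",np.round(np.percentile(q[:,1],[2,98]),1),"z",np.round(np.percentile(q[:,2],[50,90]),1), "axis slope",np.degrees(np.polyfit(q[:,1],q[:,0],1)[0]))
E
```

```text
t 41.2 pos [ 288.  -300.8  242.8] jaw 62.75 rpy [139.49  89.85 112.24] F [-0.9  0.2 -0.4] open 33.9 q [-4.630e+01 -1.170e+01 -9.000e-01  1.009e+02  1.000e-01 -1.900e+01]
[]
top27 -36 66 rib x [-82.8 -62.3 -22.4] y -37.6 z 47.6 expected x -82..-42, y -36 z 49
top27 108 62 rib x [-81.3 -61.7 -31. ] y 107.8 z 48.3 expected x -82..-42, y 108 z 49
cradle [407.8 171.5] yaw 33.59 dz -0.2 n 5083 med|r|mm 2.09 mean 2.6
drum top: x [-18.8  -1.1  16.9] y [-54.9  51.6] z [ 98.4 102.9] axis slope -0.4679333024197378
side27 -36 65 rib x [-83.9 -65.4 -47. ] y -33.9 z 46.8 expected x -82..-42, y -36 z 49
side27 108 73 rib x [-83.8 -64.8 -43.9] y 111.0 z 47.3 expected x -82..-42, y 108 z 49
cradle [412.6 173.8] yaw 33.37 dz -1.4 n 5894 med|r|mm 1.46 mean 1.86
drum top: x [-14.9   2.9  18.1] y [-54.5  54.2] z [ 98.7 102. ] axis slope -0.6809438803586819
```

View pics/s27c.png

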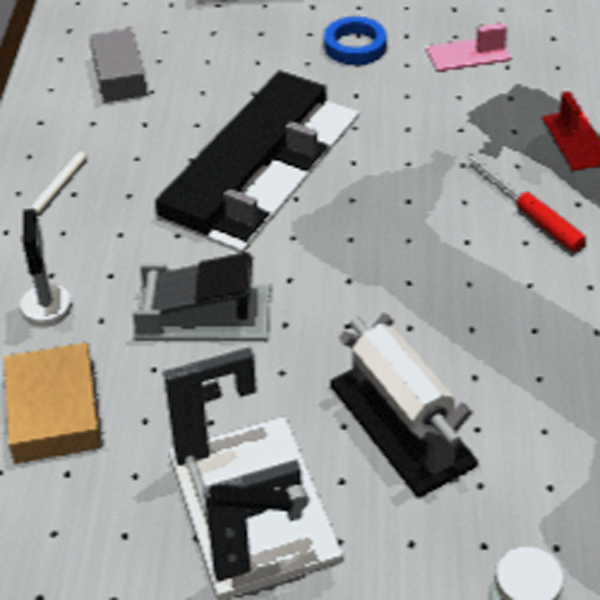

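View pics/top27.png

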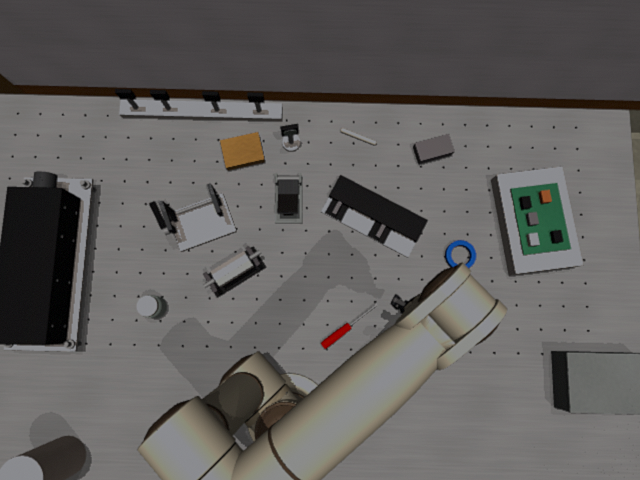

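```bash
python3 - <<'E'
from workcell import bot,get_obs
print(bot.job_done()); print(get_obs()["time"])
E
```

```text
the job is handed in; nothing more can be done
None
the job is handed in; nothing more can be done
```

The station is shut down and both shield blades are home in the rack. I handed the job in at about 41 s of the 210 s, and no verdict was reported.

1. **Pedal:** I pressed it to its stop, with the force rising to about 29 N there, and let it up. It shows up in the last picture.
2. **Cam lever:** I flipped it over until it pushed back with 34 N at its stop. The camera fit put the handle about 1.0 rad past upright, which is fully open.
3. **Drum:** I gripped it and took it out of the J slots by lift, forward, down and out. It now lies in the cradle. At the last check its axle was within about 0.7° of the cradle's line, centred along it to about 2 mm and level.
4. **Blades:** I found two black blades and left the red and pink look-alikes alone. One went into the slot at y = +108 mm and the other into the slot at y = -36 mm. I pushed each until it touched the inner end, and their ribs measured about 62 mm outside the rack origin, where a fully home blade's rib should be.

**What disagreed:**
- **Finger length:** the reported tool point lies about 31 mm beyond the real fingertips. I found this in the side view, and touching the pedal confirmed it. I allowed for it in every height.
- **Cameras:** the two views differ by 4 to 7 mm in world position, so I relied on measurements within one view.
- **Blade knocked aside:** one blade was shifted about 3 cm during the run, so I located it again before gripping it.
- **Drum exit:** the axle touched the front prong briefly at about 4 N, and I backed off 1 mm before lowering.

The mirror mount, tape roll and box look unmoved in the last pictures; I did not measure them.

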